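# Switch the stirrer back on under its locked hood

## Task

The vat stirrer has tripped. Take the flat screwdriver from its stand, seat its blade in the slotted screw on the sloping switch box and, keeping the blade seated, turn the screw a quarter turn anticlockwise so that its tab swings clear of the hood; put the screwdriver back in its stand. Then lift the hood off and stand it flat in the steel tray, handle up, and last push the switch lever it covered fully over, up the slope, leaving everything else on the table where it is.

Things in the scene. Friction and masses are not known exactly. Their poses are not given: they have to be found in the camera images.
- console: Switch box, fixed, grey; steel top face 180 wide, 170 long, sloping 30 degrees, low edge (50 high) near the robot. Origin under its centre; x horizontal, to the high edge; y left. Face centre 92.5 above origin. From it, uphill along the face: hood and lever pivot at -32, screw axis at +38, on the mid-line. A ledge 8 high stops the hood's low edge. Else only low round bolt heads and lenses.
- screw (a joint): Angle (rad) of the slotted screw about the face's outward normal, anticlockwise from outside positive; stops at 0 and 1.65. Starts at 0 to 0.15, its tab (12 wide, reaching 24 from the axis, underside 7 above the face) pointing downhill over the hood's flange; from about 1.3 the tab points sideways, hood free. Stiff (0.06 N m); stays where left.
- slot (a point): Centre of the floor of the slot in the brass screw head, 11 out from the face. x along the slot, z along the screw axis, outward. Turns with the screw: at angle 0 the slot runs 45 degrees clockwise of uphill, seen from outside. Head 25 diameter, top 6 above the slot floor; slot 4.5 wide, bevelled to about 8 at its mouth, open at both ends.
- driver_tip (a point): Middle of the screwdriver's blade edge. z runs from the tip along the shank to the handle, x across the width of the blade. Blade 14 wide, 2.5 thick; in the slot it has about 0.15 rad of play each way. Shank 8 diameter; the handle begins 75 from the tip.
- driver_grip (a point): Centre of the screwdriver's square wooden handle (24 x 24, sides parallel and square to the blade), 125 from the tip, handle reaching from 85 to 165 with a black 28 square collar at 75 to 85. Axes as driver_tip. The screwdriver weighs about 140 g. At the start it stands upright in its stand.
- stand: Screwdriver stand, fixed: white block 64 x 64, 85 high, with a vertical 21 mm square hole right through its middle. Origin under its centre, z up. The screwdriver hangs in the hole by its collar, blade tip 10 above the table.
- hood_grip (a point): Point in the handle of the loose aluminium hood (80 uphill x 90 x 38 tall, open below), 60 above its rim, 22 above its flat top. z out of the top, x uphill along the handle: a black bar 50 long (x), 12 thick (y), 34 tall. A flange 14 long, 50 wide, 4 thick at the foot of its +x side. About 220 g. Lift it square to the face by 45 or more to clear the lever.
- tray: Steel tray, fixed: 170 (x) x 210 (y), walls 3 thick and 22 high, floor 3 thick. Origin under its centre, z up.
- lever (a joint): Angle (rad) of the switch lever under the hood: 0 standing square to the face (off), 1.0 fully over, leaning uphill by 1.0 rad, against its stop (on). It starts at 0 to 0.12, needs about 2 N at the tip and stays where it is left.
- lever_tip (a point): Centre of the round end (10 diameter) of the steel switch lever (8 diameter), 22 from its pivot; the pivot is 32 downhill of the face centre on the mid-line, 6 out from the face.
- basket: Bystander: blue basket holding a white cheese, 170 diameter, 104 tall. Origin at its foot.
- weight: Bystander: dark steel press weight, 60 diameter, 65 tall. Origin at its foot.
- jar: Bystander: lidded glass jar, 56 diameter, 75 tall. Origin at its foot.
- wrench: Bystander: wrench lying flat, about 150 long.
- brush: Bystander: brush lying flat.
- mould: Bystander: white cup-shaped cheese mould, 90 diameter, 70 tall. Origin at its foot.
There are look-alikes about, which are no part of the job. What is shaped like the stand but purple is not meant. What is shaped like the part that bears hood_grip but green is not meant.

How it is judged (in metres and radians):
On the way, in this order (a step that is already met when the one before it is completed fails the run):
1. the blade is seated in the screw's slot (distance between driver_tip and slot below 0.006 m and z of driver_tip in the frame of slot below 0.0035 m and angle between the z axis of driver_tip and the z axis of slot, either way round below 0.2 rad and angle between the x axis of driver_tip and the x axis of slot, either way round below 0.3 rad), for 0.2 s.
2. the screw is turned about a quarter turn with the blade seated (distance between driver_tip and slot below 0.006 m and z of driver_tip in the frame of slot below 0.0035 m and angle between the z axis of driver_tip and the z axis of slot, either way round below 0.2 rad and value of joint screw above 1.3 rad), for 0.1 s.
3. the screwdriver is back in its stand (horizontal distance between driver_tip and stand below 0.012 m and z of driver_tip in the frame of stand below 0.016 m and angle between driver_tip's own z axis and vertical below 0.12 rad), for 0.2 s.
4. the hood stands flat in the tray (horizontal distance between hood_grip and tray below 0.08 m and z of hood_grip in the frame of tray below 0.068 m and angle between hood_grip's own z axis and vertical below 0.12 rad), for 0.2 s.
5. the lever is pushed fully over uphill (value of joint lever above 0.8 rad), for 0.1 s.
At the end, for the whole second after the job is handed in: Screw beyond 1.3 rad; screwdriver upright (within 7 degrees) and fully down in its stand; hood flat (within 7 degrees) on the tray floor, handle up, within 80 mm of the tray centre; lever beyond 0.8 rad of its 1.0 rad throw; robot clear of everything (all of step 3 and all of step 4 and value of joint screw above 1.3 rad and value of joint lever above 0.8 rad); the robot touches nothing.
It fails at once if the screw is turned other than by the blade seated in its slot (velocity of joint screw above 0.1 rad/s and distance between driver_tip and slot above 0.009 m).
It fails at once if a bystander (basket, weight, jar, wrench, brush, mould) is moved more than 30 mm (distance of any of basket, weight, jar, wrench, brush, mould from where it was at the start of the episode above 0.03 m).
It also fails if it takes over 72 s, if anything falls off the work surface, if the arm or the gripper's body presses on something with over 40 N, if the wrist force passes 120 N, or if a joint passes its speed limit or range.

## Robot

A 6-joint arm with a two-finger parallel gripper is mounted at the origin on the work surface. World frame = base frame: x ahead of the robot, y to its left, z up, the work surface at z = 0. Lengths are in mm, angles in rad, forces in N, time in s.
With the tool pointing down it reaches from about 350 to 875 mm from the base axis. Payload 4.2 kg.
Tool frame: the origin (TCP) lies at the very end of the fingers, on their centre line; the grasp point (between the pads) lies arm.hold_point_z behind it (arm.hold_point_z is the distance from the TCP to the grasp point, in mm); y points along the fingers, x is the direction in which the jaws open and shut, and the axes are right-handed (so a half turn about y gives the same grasp; the last joint's range is limited). The gripper opens to 85 mm and grips with 20 to 120 N. Pads are 22 mm wide; open, the fingers measure 114 mm over their backs; the gripper's body (76 mm by 85 mm) begins 54 mm behind the grasp point. The pads swing forward as they close: fully open they stand 13 mm farther back than shut.
Start: joints at [-0.935, 0.385, 0.008, 0, -1.194, -0.259], TCP at [229.98, -581.127, 231.312] pointing down, gripper open.
Joint ranges: [-3.14, 3.14], [-1.21, 2.06], [-1.07, 1.41], [-3.16, 2.05], [-2.99, -0.16], [-3.1, 3.1]. Speed limits (rad/s): [2.79, 2.79, 3.14, 3.14, 3.14, 3.14].

## Interface

Orientations are given as a unit quaternion [x, y, z, w].
In Python, from bench import arm gives the robot as it stands.
- The arm moves only by the shell command python3 -m creep 'ROWS'. ROWS is JSON, a list of rows, each a list of 3 entries, a list of its own where there are three numbers: the shift along the world's x, y, z in mm, then the turn, a rotation vector about the world's x, y, z in rad, then the gripper command: -1 is shut, 1 is fully open, values between are in proportion. In form: [[[dx, dy, dz], [wx, wy, wz], jaw], ...]. A call has 1 to 12 rows; each row is the pose to reach, as a shift and turn from the pose commanded when the call began; what a row does not reach only later rows make up. A row lasts 1/12 s, in which the tool goes at most 41.7 mm and 7.16 degrees, less where a joint would pass 70% of its speed; a pose out of reach is approached as far as the arm can. A call with a gripper value outside its range is refused whole. The fingers move at their own pace and stop on an object; the grip force is fixed at half the most. Time passes only in rows, so rows that repeat a pose let the fingers close. It gives the time, the measured TCP pose, the force and the opening at its end, in the units of the state.
- arm.read_state(): the state, without advancing time (a new reading comes with each control period).
- arm.get_image(name): name is "side" or "top" or "wrist"; returns (picture, depth): 400x640x3 uint8, red, green, blue; 400x640 float32, mm along the optical axis (not along the pixel's ray), 0 where there is no reading.
- arm.camera_params(name): a dict with "camera_matrix" (3x3 intrinsics, pixels), "extrinsics" (4x4, takes a point from world to camera coordinates); the wrist camera has in their place "T_tool_cam" (4x4, takes a point from camera to tool coordinates, whose origin is the TCP and whose axes are the tool frame's). Camera axes: x right, y down, z forward; pixel columns grow to the right and rows downward; lengths in mm; the calibration is good to about 2 mm. A picture is of the moment at which its call begins: read the wrist's pose just before it. camera_params takes no time and is no camera call.
- arm.job_done(): hands the job in, once; it reports no verdict.
The state is a dict: "clock": time; "joints": joint angles; "joint_vel": joint speeds; "joint_efforts": joint torques, N m; "position": TCP position; "ee_rot": TCP orientation; "contact_force": force on the tool from outside, world axes, zero at the start; "wrist_torque": the same for the moment, N m; "gripper_width": finger opening in mm.
Only numpy, scipy, OpenCV 4.12 (cv2) and the standard library are available. Lean on these libraries where they do the work, as an engineer would, in place of code of your own. Each camera call takes 0.05 s, during which the arm holds its last target.

## Working session

There is one attempt and no reset: what is moved stays moved. The work goes in short steps, Python scripts to look and compute and a shell command to move; the robot and the scene stay as the last step left them, time stands still between calls to the robot, and variables do not carry over. Pictures are saved under pics/ and viewed, and the job is handed in when it is done.

```bash
ls; mkdir -p pics; python3 - <<'E'
from bench import arm
import cv2,numpy as np
print(arm.read_state(), arm.hold_point_z)
for n in("top","side","wrist"):
    s=arm.read_state()
    p,d=arm.get_image(n); cv2.imwrite(f"pics/{n}0.png",p[:,:,::-1]); np.savez(f"pics/{n}0.npz",p=p,d=d,pos=s["position"],q=s["ee_rot"])
    print(n,{k:np.round(v,3).tolist() for k,v in arm.camera_params(n).items()})
E
```

```text
pics
{'clock': 0.0, 'joints': array([-9.35399323e-01,  3.85610271e-01,  6.55490090e-03, -4.87908005e-04,
       -1.19400434e+00, -2.58565096e-01]), 'joint_vel': array([-0.00044965,  0.00088538,  0.00034238, -0.00134584,  0.0009592 ,
        0.00047196]), 'joint_efforts': array([-1.17110434e-03, -3.92290378e+01,  1.88405943e+01,  4.18639541e+00,
       -4.63896737e-03,  3.46526605e-06]), 'position': array([ 229.74767803, -580.58272463,  230.16306382]), 'ee_rot': array([ 0.39685029,  0.58518337, -0.58434956, -0.39825351]), 'contact_force': array([-0.00810636,  0.50096549, -0.15214223]), 'wrist_torque': array([-0.01365781,  0.003573  ,  0.02492316]), 'gripper_width': 85.25763152769763} 18.700000000000003
top {'camera_matrix': [[377.789, 0.0, 323.099], [0.0, 377.789, 195.173], [0.0, 0.0, 1.0]], 'extrinsics': [[-0.018, -1.0, -0.012, 25.118], [-0.983, 0.02, -0.185, 649.819], [0.185, 0.008, -0.983, 929.682], [0.0, 0.0, 0.0, 1.0]]}
side {'camera_matrix': [[497.775, 0.0, 319.264], [0.0, 497.775, 198.171], [0.0, 0.0, 1.0]], 'extrinsics': [[-0.996, -0.093, 0.015, 621.189], [-0.082, 0.778, -0.623, 120.105], [0.046, -0.621, -0.782, 1505.512], [0.0, 0.0, 0.0, 1.0]]}
wrist {'camera_matrix': [[355.991, 0.0, 319.769], [0.0, 355.991, 196.887], [0.0, 0.0, 1.0]], 'T_tool_cam': [[1.0, -0.0, -0.001, -0.25], [0.001, -0.281, 0.96, -143.188], [-0.001, -0.96, -0.281, 70.966], [0.0, 0.0, 0.0, 1.0]]}
```

View pics/top0.png

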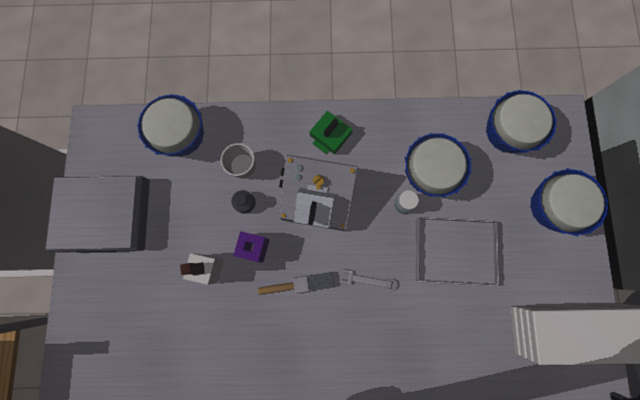

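View pics/side0.png

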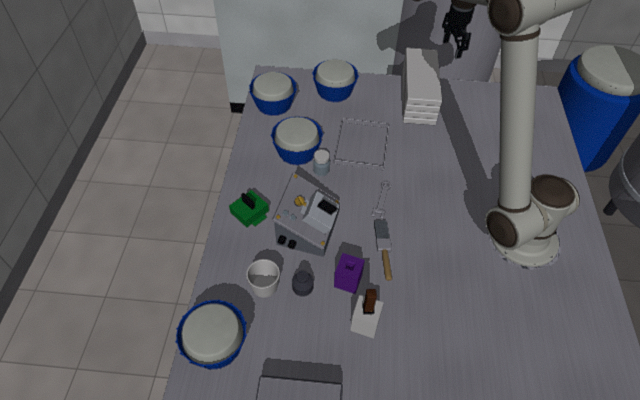

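View pics/wrist0.png

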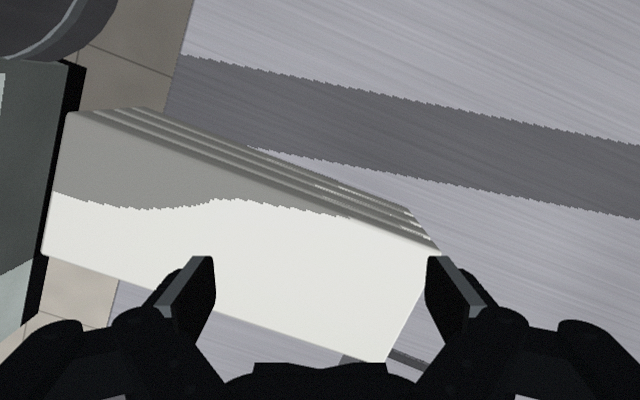

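```bash
cat > h.py <<'E'
import numpy as np,cv2
from scipy.spatial.transform import Rotation as R
from bench import arm
def T(pos,q):
    M=np.eye(4);M[:3,:3]=R.from_quat(q).as_matrix();M[:3,3]=pos;return M
def shot(n,tag):
    s=arm.read_state();p,d=arm.get_image(n)
    cv2.imwrite(f"pics/{tag}.png",p[:,:,::-1]);np.savez(f"pics/{tag}.npz",p=p,d=d,pos=s["position"],q=s["ee_rot"]);return p,d,s
def cloud(n,tag):
    z=np.load(f"pics/{tag}.npz");c=arm.camera_params(n);K=np.array(c["camera_matrix"]);d=z["d"].astype(float)
    v,u=np.mgrid[:400,:640];P=np.stack([(u-K[0,2])/K[0,0]*d,(v-K[1,2])/K[1,1]*d,d],-1)
    M=np.linalg.inv(c["extrinsics"]) if n!="wrist" else T(z["pos"],z["q"])@c["T_tool_cam"]
    W=P@M[:3,:3].T+M[:3,3];W[d==0]=np.nan;return z["p"],W
def proj(n,tag,X):
    z=np.load(f"pics/{tag}.npz");c=arm.camera_params(n);K=np.array(c["camera_matrix"])
    E=np.array(c["extrinsics"]) if n!="wrist" else np.linalg.inv(T(z["pos"],z["q"])@c["T_tool_cam"])
    X=np.atleast_2d(X)@E[:3,:3].T+E[:3,3];x=X@K.T;return x[:,:2]/x[:,2:]
def zoom(tag,r,f,out):
    z=np.load(f"pics/{tag}.npz")["p"];a,b,c,d=r
    cv2.imwrite(f"pics/{out}.png",cv2.resize(z[b:d,a:c,::-1],None,fx=f,fy=f,interpolation=cv2.INTER_CUBIC))
E
python3 - <<'E'
from h import *
for n in("top","side"):
    p,W=cloud(n,n+"0")
    pts={"top":dict(table=(260,330),standtop=(206,262),driver=(194,268),driverend=(184,268),screw=(319,181),hood=(316,200),trayfloor=(458,250)),
     "side":dict(table=(440,220),standtop=(360,312),driver=(371,296),screw=(300,202),hood=(318,210),tray=(362,145))}[n]
    for k,(u,v) in pts.items(): print(n,k,W[v,u].round(1))
zoom("top0",(170,220,290,310),6,"z1"); zoom("top0",(260,90,370,250),5,"z2") ; zoom("side0",(250,150,410,350),4,"z3")
E
```

```text
top table [306.2 184.8  -0.6]
top standtop [482.7 307.2  82.1]
top driver [468.4 312.3 151.6]
top driverend [468.8 327.8 172. ]
top screw [675.   21.8 119.9]
top hood [626.7  29.8 123.2]
top trayfloor [ 503.6 -347.8    1.6]
side table [251.8 -41.4  -0.8]
side standtop [490.6 331.1  78.6]
side driver [471.8 333.8 173.9]
side screw [678.9  26.1 118. ]
side hood [624.8  48.7 117.2]
side tray [ 505.9 -334.6    5.2]
```

View pics/z1.png

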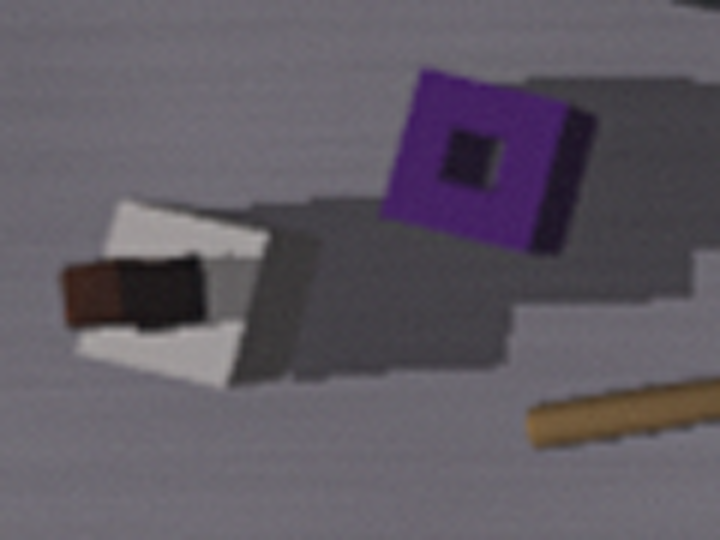

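View pics/z2.png

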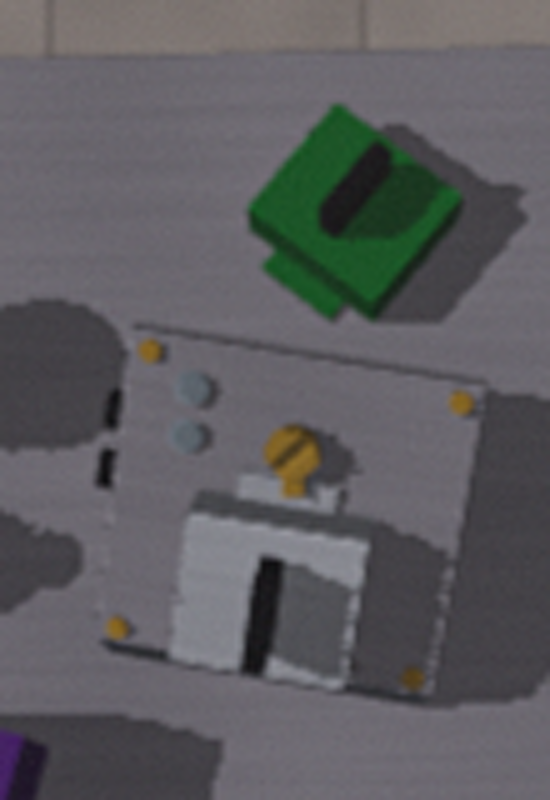

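View pics/z3.png

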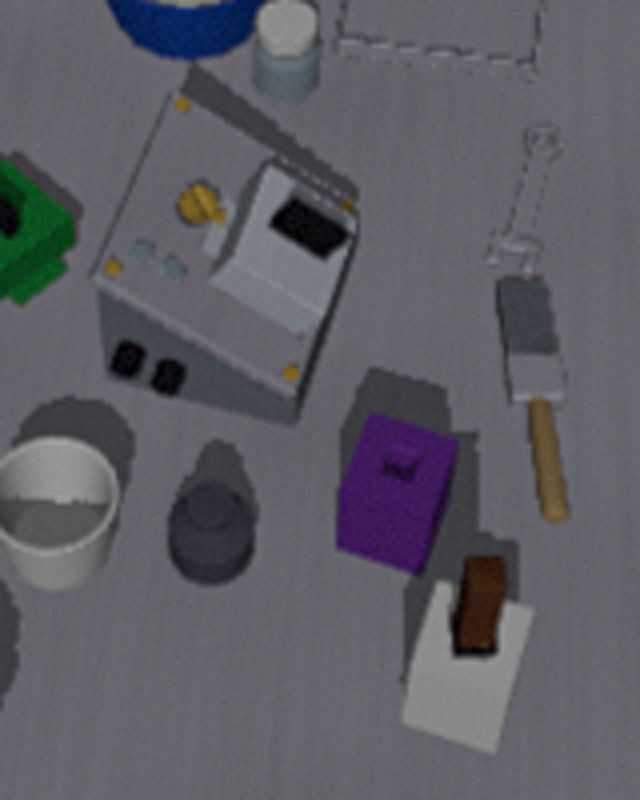

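```bash
cat >> h.py <<'E'
def ray(n,tag,uv):
    z=np.load(f"pics/{tag}.npz");c=arm.camera_params(n);K=np.array(c["camera_matrix"])
    M=np.linalg.inv(c["extrinsics"]) if n!="wrist" else T(z["pos"],z["q"])@c["T_tool_cam"]
    uv=np.atleast_2d(uv).astype(float);d=np.c_[(uv[:,0]-K[0,2])/K[0,0],(uv[:,1]-K[1,2])/K[1,1],np.ones(len(uv))]
    return M[:3,3],d@M[:3,:3].T
def atz(n,tag,uv,z):
    o,d=ray(n,tag,uv);z=np.broadcast_to(z,len(d));return o+d*((z-o[2])/d[:,2])[:,None]
E
python3 - <<'E'
from h import *
def ang(v): return np.degrees(np.arctan2(v[1],v[0])).round(1)
s=np.array([(122,200),(270,232),(228,388),(75,355)])/6+(170,220)-.5
P=atz("top","top0",s,85);print("stand",P.round(1),P.mean(0).round(1),[ang(P[(i+1)%4]-P[i]) for i in range(4)],[np.linalg.norm(P[(i+1)%4]-P[i]).round(1) for i in range(4)])
c=np.array([(135,325),(485,380),(430,690),(105,643)])/5+(260,90)-.5
P=atz("top","top0",c,[135,135,50,50]);print("cons",P.round(1),P.mean(0).round(1),[ang(P[(i+1)%4]-P[i]) for i in range(4)],[np.linalg.norm(P[(i+1)%4]-P[i]).round(1) for i in range(4)])
# driver blobs: dark reddish
for n in("top","side"):
    p,W=cloud(n,n+"0");m=np.isfinite(W).all(-1)&(np.hypot(W[...,0]-480,W[...,1]-318)<60)&(W[...,2]>155)
    print(n,m.sum(),np.median(W[m],0).round(1),W[m].min(0).round(1),W[m].max(0).round(1))
    # face plane points
t=np.array([(416,217),(498,220),(497,285),(417,281)]);P=atz("top","top0",t,22);print("tray",P.round(1),P.mean(0).round(1))
E
```

```text
stand [[505.9 347.7  85. ]
 [491.7 285.4  85. ]
 [428.9 300.5  85. ]
 [443.2 364.   85. ]] [467.4 324.4  85. ] [np.float64(-102.9), np.float64(166.5), np.float64(77.3), np.float64(-14.6)] [np.float64(63.8), np.float64(64.5), np.float64(65.2), np.float64(64.8)]
cons [[740.4 100.8 135. ]
 [708.7 -71.2 135. ]
 [565.3 -44.   50. ]
 [593.3 125.7  50. ]] [651.9  27.8  92.5] [np.float64(-100.5), np.float64(169.3), np.float64(80.6), np.float64(-9.6)] [np.float64(175.0), np.float64(168.9), np.float64(172.0), np.float64(171.8)]
top 142 [466.6 320.1 173.8] [455.2 310.2 155.1] [479.8 334.7 176.9]
side 130 [471.8 330.4 172. ] [458.7 313.6 155. ] [484.1 338.8 177.9]
tray [[ 592.7 -235.7   22. ]
 [ 580.4 -454.1   22. ]
 [ 411.1 -434.1   22. ]
 [ 424.9 -227.6   22. ]] [ 502.3 -337.9   22. ]
```

```bash
python3 - <<'E'
from h import *
s=arm.read_state();print(R.from_quat(s["ee_rot"]).as_matrix().round(3))
E
python3 -m creep '[[[20,60,60],[0,0,0],1],[[45,120,80],[0,0,0.1],1],[[70,160,80],[0,0,0.2],1],[[95,200,80],[0,0,0.3],1],[[120,240,80],[0,0,0.4],1],[[150,280,80],[0,0,0.5],1],[[180,320,80],[0,0,0.6],1],[[200,360,80],[0,0,0.7],1],[[220,400,80],[0,0,0.8],1],[[220,440,80],[0,0,0.9],1],[[220,480,80],[0,0,1.0],1],[[220,520,80],[0,0,1.1],1]]'
```

```text
[[-0.368 -0.001 -0.93 ]
 [ 0.93   0.002 -0.368]
 [ 0.002 -1.     0.   ]]
clock: 1.15
position: [433.7, -147.3, 310.4]
ee_rot: [0.031, 0.706, -0.706, -0.032]
contact_force: [1.6, 0.4, -0.1]
gripper_width: 85.5
```

```bash
python3 -m creep '[[[5,40,0],[0,0,0],1],[[10,80,0],[0,0,0],1],[[10,120,0],[0,0,0],1],[[10,160,0],[0,0,0],1],[[10,200,0],[0,0,0],1],[[5,240,0],[0,0,0],1],[[0,280,0],[0,0,0],1],[[0,320,0],[0,0,0],1],[[0,360,0],[0,0,0],1],[[0,400,0],[0,0,0],1],[[0,440,0],[0,0,0],1],[[0,470,0],[0,0,0],1]]'; python3 - <<'E'
from h import *
s=arm.read_state();print(R.from_quat(s["ee_rot"]).as_matrix().round(3),s["position"],s["joints"])
shot("wrist","w1")
E
```

```text
clock: 2.15
position: [432.6, 323.5, 310.2]
ee_rot: [-0.033, -0.706, 0.706, 0.033]
contact_force: [1.3, -0.1, -0.3]
gripper_width: 85.4
[[-0.996 -0.    -0.092]
 [ 0.092 -0.    -0.996]
 [ 0.    -1.     0.   ]] [432.60371709 323.52922951 310.15614623] [ 9.42306150e-01  1.92703242e-01 -6.41412788e-02 -2.44900676e-04
 -1.31426392e+00 -1.03459912e+00]
```

View pics/w1.png

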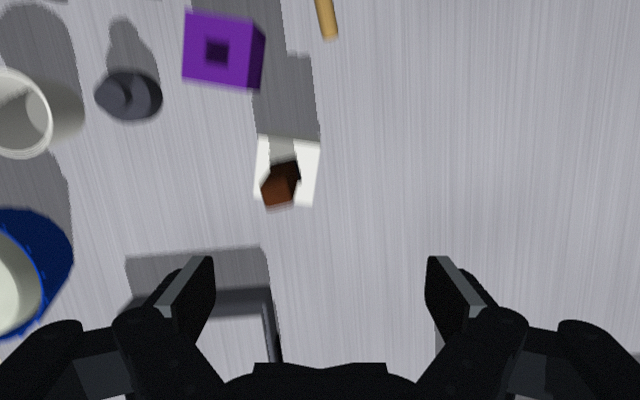

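```bash
python3 - <<'E'
from h import *
zoom("w1",(230,120,350,220),6,"z4")
E
```

```text
(no output)
```

View pics/z4.png

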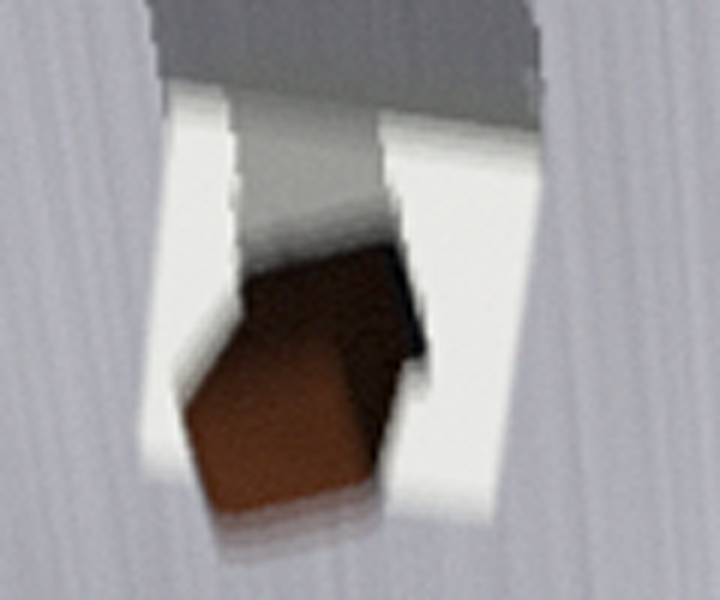

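```bash
python3 -m creep '[[[15,0,-20],[0,0,0],1],[[33,0,-50],[0,0,0],1],[[33,0,-75],[0,0,0],1],[[33,0,-75],[0,0,0],1],[[33,0,-75],[0,0,0],1],[[33,0,-75],[0,0,0],1]]'; python3 - <<'E'
from h import *
shot("wrist","w2")
zoom("w2",(230,80,390,280),3,"z5")
E
```

```text
clock: 2.7
position: [466.9, 321.1, 237.3]
ee_rot: [0.034, 0.707, -0.706, -0.032]
contact_force: [-0.1, -0.2, 0.2]
gripper_width: 85.8
```

View pics/z5.png

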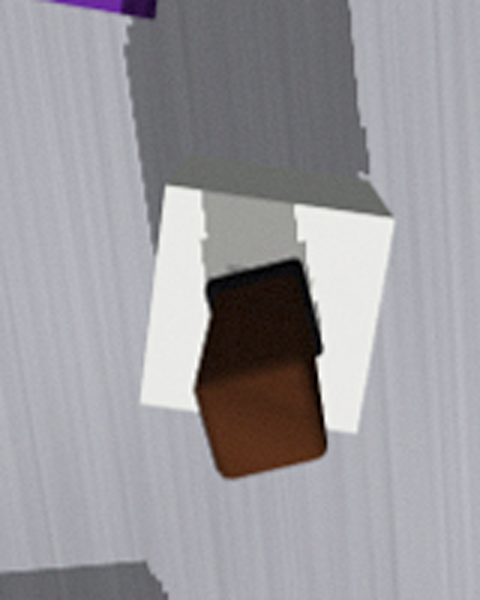

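```bash
python3 - <<'E'
from h import *
def ang(v): return np.degrees(np.arctan2(v[1],v[0])).round(1)
def rep(l,uv,z):
    P=atz("wrist","w2",np.array(uv)/3+(230,80)-.33,z)
    print(l,P.round(1).tolist(),P.mean(0).round(1),[ang(P[(i+1)%4]-P[i])%90 for i in range(4)],[np.linalg.norm(P[(i+1)%4]-P[i]).round(1) for i in range(4)])
rep("stand",[(165,185),(393,217),(357,433),(140,404)],85)
rep("handle",[(197,388),(316,360),(327,455),(226,479)],175)
rep("collar",[(208,280),(303,258),(322,352),(200,388)],85)
p,W=cloud("wrist","w2");m=np.isfinite(W).all(-1)&(np.hypot(W[...,0]-480,W[...,1]-318)<60)
h=m&(W[...,2]>168);print(h.sum(),W[h].mean(0).round(1))
pts=W[h][:,:2].astype(np.float32);r=cv2.minAreaRect(pts);print(r)
h=m&(abs(W[...,2]-85)<4);print(cv2.minAreaRect(W[h][:,:2].astype(np.float32)),W[h][:,2].mean())
print(arm.read_state()["position"])
E
```

```text
stand [[493.7, 285.6, 85.0], [431.7, 300.3, 85.0], [446.2, 363.2, 85.0], [508.8, 348.3, 85.0]] [470.1 324.3  85. ] [np.float64(76.6), np.float64(77.0), np.float64(76.6), np.float64(76.5)] [np.float64(63.7), np.float64(64.5), np.float64(64.3), np.float64(64.5)]
handle [[482.0, 316.0, 175.0], [457.6, 312.3, 175.0], [457.0, 332.9, 175.0], [478.3, 336.3, 175.0]] [468.7 324.4 175. ] [np.float64(8.5), np.float64(1.5999999999999943), np.float64(9.0), np.float64(10.400000000000006)] [np.float64(24.7), np.float64(20.6), np.float64(21.6), np.float64(20.7)]
collar [[484.9, 313.3, 85.0], [457.6, 309.5, 85.0], [454.5, 337.4, 85.0], [490.7, 345.0, 85.0]] [471.9 326.3  85. ] [np.float64(7.900000000000006), np.float64(6.299999999999997), np.float64(11.8), np.float64(79.5)] [np.float64(27.5), np.float64(28.1), np.float64(37.0), np.float64(32.3)]
35095 [483.8 309.3 300.7]
((479.7875061035156, 317.4235534667969), (36.841529846191406, 118.80164337158203), 84.23380279541016)
((470.0242614746094, 323.5936279296875), (64.25133514404297, 64.18830871582031), 76.51017761230469) 85.42372766486594
[466.90909264 321.34963618 237.93099457]
```

```bash
python3 - <<'E'
from h import *
p,W=cloud("wrist","w2");m=np.isfinite(W).all(-1)&(np.hypot(W[...,0]-470,W[...,1]-324)<40)
for a,b in((172.5,185),(100,160),(92,98)):
    h=(m&(W[...,2]>a)&(W[...,2]<b)).astype(np.uint8)
    if a>170 or a<99:h=cv2.morphologyEx(h,cv2.MORPH_OPEN,np.ones((3,3),np.uint8))
    h=h>0;print(a,h.sum(),W[h].mean(0).round(1),cv2.minAreaRect(W[h][:,:2].astype(np.float32)))
E
```

```text
172.5 1361 [469.9 322.8 175.2] ((469.9775390625, 323.5282287597656), (23.613855361938477, 24.169431686401367), 8.510972023010254)
100 697 [469.6 312.9 133.6] ((465.9523620605469, 316.3140563964844), (14.861329078674316, 30.44953727722168), 58.59930419921875)
92 190 [467.8 314.1  94.8] ((466.6560974121094, 315.0006103515625), (18.617265701293945, 35.20884323120117), 62.464576721191406)
```

```bash
python3 -m creep '[[[2,1,-10],[0,0,0.12],1],[[3,2,-30],[0,0,0.241],1],[[3,2,-35],[0,0,0.241],1],[[3,2,-35],[0,0,0.241],1],[[3,2,-35],[0,0,0.241],1]]'; python3 - <<'E'
from h import *
s=arm.read_state();print(s["position"],s["joint_vel"].round(3));print(R.from_quat(s["ee_rot"]).as_matrix().round(3))
E
```

```text
clock: 3.17
position: [469.6, 323.1, 202.1]
ee_rot: [-0.051, 0.706, -0.705, 0.052]
contact_force: [0.7, 0.4, 0.4]
gripper_width: 85.5
[469.63563429 323.0818201  202.13506763] [ 0.    -0.007  0.014  0.004  0.004  0.009]
[[-0.99   0.002  0.144]
 [-0.144  0.001 -0.99 ]
 [-0.002 -1.    -0.001]]
```

```bash
python3 -m creep '[[[0,0.5,-25],[0,0,0],1],[[0,0.5,-55],[0,0,0],1],[[0,0.5,-80],[0,0,0],1],[[0,0.5,-86],[0,0,0],1],[[0,0.5,-86],[0,0,0],0],[[0,0.5,-86],[0,0,0],-1],[[0,0.5,-86],[0,0,0],-1],[[0,0.5,-86],[0,0,0],-1],[[0,0.5,-86],[0,0,0],-1],[[0,0.5,-86],[0,0,0],-1],[[0,0.5,-86],[0,0,0],-1],[[0,0.5,-86],[0,0,0],-1]]'
python3 -m creep '[[[0,0,10],[0,0,0],-1],[[0,0,40],[0,0,0],-1],[[0,0,70],[0,0,0],-1],[[0,0,100],[0,0,0],-1],[[0,0,130],[0,0,0],-1],[[0,0,160],[0,0,0],-1],[[0,0,170],[0,0,0],-1],[[0,0,170],[0,0,0],-1],[[0,0,170],[0,0,0],-1]]'; python3 - <<'E'
from h import *
s=arm.read_state();print(s["position"],s["joint_vel"].round(3),s["contact_force"],s["wrist_torque"])
shot("wrist","w3");shot("side","s3")
zoom("side3" if 0 else "s3",(280,180,440,360),4,"z6")
E
```

```text
clock: 4.17
position: [469.9, 323.8, 116.3]
ee_rot: [-0.051, 0.706, -0.705, 0.053]
contact_force: [-2.3, 0.5, 6.1]
gripper_width: 23.7
clock: 4.92
position: [468.6, 322.9, 283.8]
ee_rot: [-0.052, 0.705, -0.705, 0.051]
contact_force: [-0.3, 0.2, -2.9]
gripper_width: 23.3
[468.55212182 322.93200244 283.82352026] [ 0.001  0.029 -0.042 -0.005  0.001 -0.001] [-0.33838085  0.19093187 -2.85153776] [0.00889658 0.11445206 0.00541755]
```

View pics/w3.png

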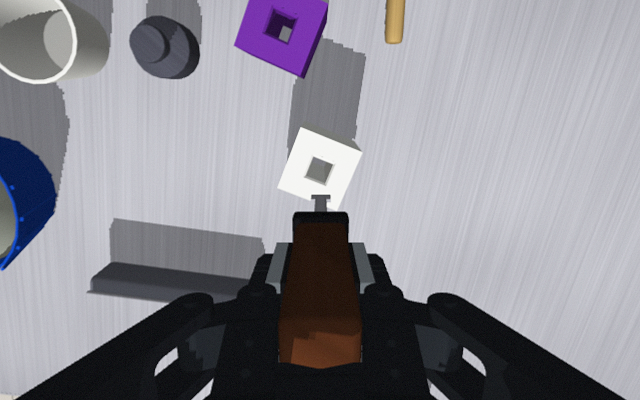

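View pics/z6.png

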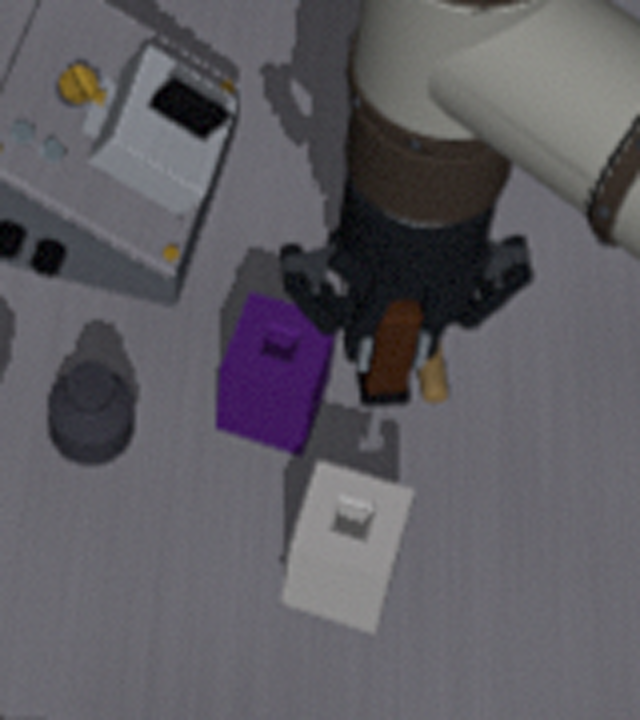

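```bash
python3 - <<'E'
from h import *
z=np.load("pics/w3.npz");M=T(z["pos"],z["q"])
for L in (104,106,108): print(proj("wrist","w3",[(M@[x,L,0,1])[:3] for x in(-7,0,7)]).round(1).tolist())
zoom("w3",(270,170,370,230),7,"z7")
E
```

```text
[[310.9, 196.1], [320.6, 196.1], [330.3, 196.1]]
[[311.0, 195.4], [320.6, 195.4], [330.2, 195.4]]
[[311.1, 194.6], [320.6, 194.6], [330.1, 194.6]]
```

View pics/z7.png

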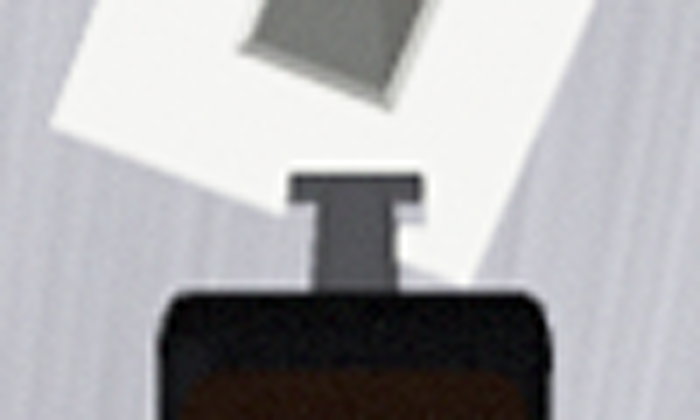

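```bash
cat >> h.py <<'E'
def frame(psi,o):
    "face frame: columns uphill,left,normal; origin = console origin"
    c,s=np.cos(psi),np.sin(psi);a=np.radians(30)
    u=np.array([np.cos(a)*c,np.cos(a)*s,np.sin(a)]);l=np.array([-s,c,0]);return np.c_[u,l,np.cross(u,l)],np.array([o[0],o[1],92.5])
def tool_for(psi,o,th,out,sl=None,L=106):
    F,C=frame(psi,o);slot=(C+F@[38,0,11]) if sl is None else np.array(sl)
    a=-np.pi/4+th;x=-(F@[np.cos(a),np.sin(a),0]);y=-F[:,2];M=np.c_[x,y,np.cross(x,y)]
    return slot-y*(L+out),M,slot
def delta(p,M):
    s=arm.read_state();R0=R.from_quat(s["ee_rot"]);rv=(R.from_matrix(M)*R0.inv()).as_rotvec()
    print("shift",(p-s["position"]).round(1),"rot",rv.round(4),"ang",np.degrees(np.linalg.norm(rv)).round(1));return rv
E
python3 - <<'E'
from h import *
p,M,sl=tool_for(np.radians(-10),(652,28),0.07,60);print(p,sl);delta(p,M)
E
```

```text
[597.25351807  37.65328186 264.78649647] [678.99256157  23.24048312 121.02627944]
shift [ 129.  -284.8  -17.4] rot [ 0.1852 -0.5203 -1.0117] ang 66.0
```

```bash
python3 -m creep '[[[13,-28,5],[0.0185,-0.052,-0.101],-1],[[26,-57,5],[0.037,-0.104,-0.202],-1],[[39,-85,5],[0.0555,-0.156,-0.303],-1],[[52,-114,0],[0.074,-0.208,-0.405],-1],[[65,-142,0],[0.093,-0.26,-0.506],-1],[[78,-171,-5],[0.111,-0.312,-0.607],-1],[[91,-199,-10],[0.13,-0.364,-0.708],-1],[[103,-228,-15],[0.148,-0.416,-0.809],-1],[[116,-256,-17],[0.167,-0.468,-0.91],-1],[[129,-285,-17],[0.185,-0.52,-1.012],-1],[[129,-285,-17],[0.185,-0.52,-1.012],-1],[[129,-285,-17],[0.185,-0.52,-1.012],-1]]'
python3 -m creep '[[[0,0,0],[0,0,0],-1],[[0,0,0],[0,0,0],-1]]'
python3 - <<'E'
from h import *
p,M,sl=tool_for(np.radians(-10),(652,28),0.07,60);delta(p,M);s=arm.read_state();print(s["joints"],s["joint_vel"].round(3))
shot("wrist","w4")
print(proj("wrist","w4",sl),proj("wrist","w4",s["position"]+106*R.from_quat(s["ee_rot"]).as_matrix()[:,1]))
E
```

```text
clock: 6.02
position: [596.7, 36.1, 264.4]
ee_rot: [0.471, 0.663, -0.569, -0.118]
contact_force: [0.4, 0.1, -1.1]
gripper_width: 23.7
clock: 6.18
position: [598.4, 39.1, 267.4]
ee_rot: [0.471, 0.665, -0.567, -0.116]
contact_force: [0.6, 0.8, -1.3]
gripper_width: 23.5
shift [-1.2 -1.5 -2.6] rot [ 0.0018  0.0036 -0.0012] ang 0.2
[ 0.43240184  0.09385554 -0.60104952  0.62417502 -0.51418533 -1.81434168] [ 0.01  -0.008  0.007  0.002 -0.001 -0.002]
[[322.0138029  172.13980242]] [[320.97097747 194.39122269]]
```

View pics/w4.png

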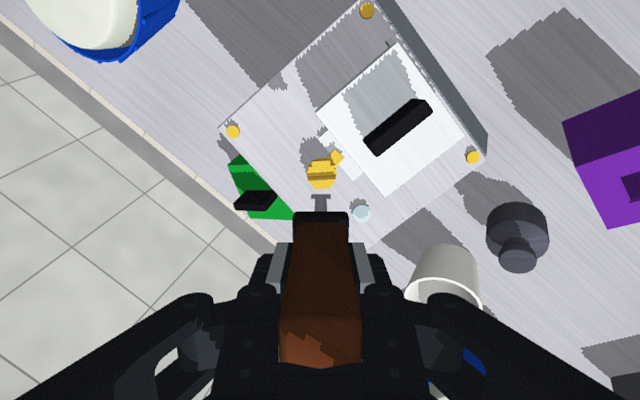

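```bash
python3 - <<'E'
from h import *
zoom("w4",(285,130,365,220),8,"z8"); zoom("w4",(200,0,500,240),2.6,"z9")
p,W=cloud("wrist","w4")
F,C=frame(np.radians(-10),(652,28))
Q=(W-C)@F
m=np.isfinite(Q).all(-1)&(abs(Q[...,0])<80)&(abs(Q[...,1])<85)&(abs(Q[...,2])<6)&(Q[...,0]>20)
A=W[m];c=np.median(A,0);m2=np.linalg.svd((A-A.mean(0))[::7])[2][2];m2*=np.sign(m2[2]);print("plane normal",m2,F[:,2],"height res",(m2@(A.mean(0)-C)),m.sum())
# brass top
hsv=cv2.cvtColor(p,cv2.COLOR_RGB2HSV);b=(hsv[...,0]>15)&(hsv[...,0]<32)&(hsv[...,1]>120)&(abs(Q[...,0]-38)<30)&(abs(Q[...,1])<30)
t=b&(Q[...,2]>14);print(t.sum(),Q[t].mean(0),Q[t].min(0),Q[t].max(0)); print(cv2.minEnclosingCircle(Q[t][:,:2].astype(np.float32)))
E
```

```text
plane normal [-0.49175414  0.09350131  0.86569935] [-0.49240388  0.08682409  0.8660254 ] height res 0.5393469726912784 9029
582 [38.27020505 -0.77843213 28.70779805] [ 25.24696218 -14.11269362  14.08421878] [ 52.00404726  13.95094253 235.83041913]
((38.62550354003906, -0.06436657905578613), 14.421964645385742)
```

View pics/z8.png

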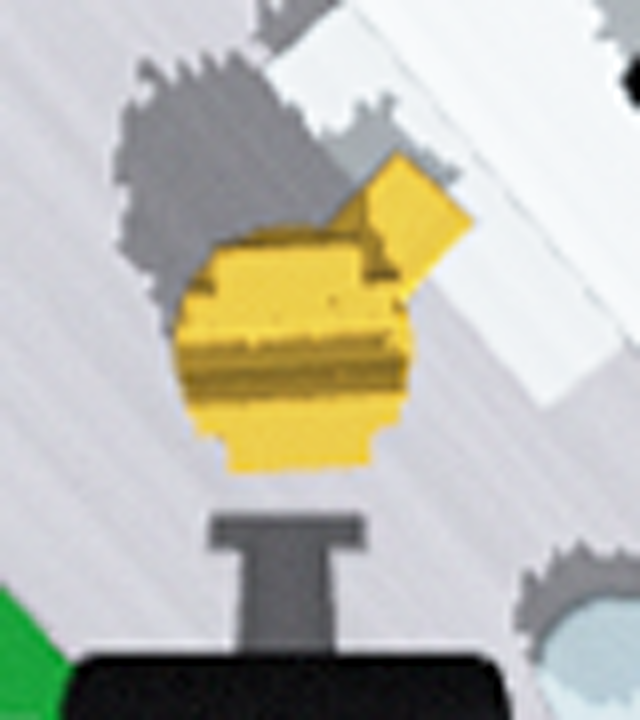

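View pics/z9.png

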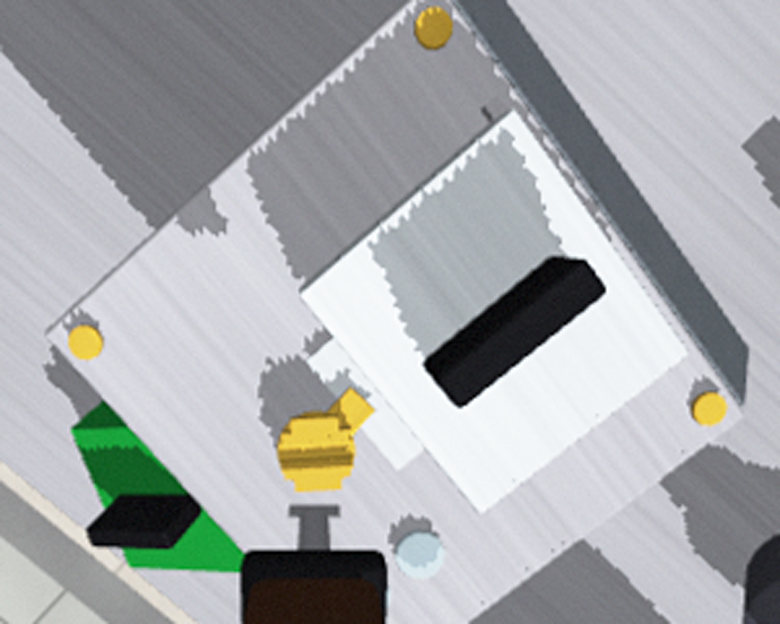

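```bash
python3 - <<'E'
from h import *
F,C=frame(np.radians(-10),(652,28))
def onface(uv,h):
    o,d=ray("wrist","w4",uv);o=(o-C)@F;d=d@F;return o+d*((h-o[2])/d[:,2])[:,None]
z8=lambda a:np.array(a)/8+(285,130)-.44
z9=lambda a:np.array(a)/2.6+(200,0)-.3
print("head L,R,T,B,C",onface(z8([(178,356),(410,352),(300,243),(300,470),(294,356)]),17).round(2).tolist())
print("slot edges top/bot, left/right",onface(z8([(182,345),(402,333),(187,403),(402,390)]),17).round(2).tolist())
P=onface(z9([(85,342),(433,27),(709,408)]),3);print("bolts",P.round(1).tolist())
print(np.degrees(np.arctan2(*(P[1]-P[0])[:2][::-1])),np.degrees(np.arctan2(*(P[2]-P[1])[:2][::-1])))
P=onface(z9([(50,332),(415,2),(455,0),(743,425)]),0);print("edges",P.round(1).tolist(),np.degrees(np.arctan2(*(P[1]-P[0])[:2][::-1])),np.degrees(np.arctan2(*(P[3]-P[2])[:2][::-1])))
P=onface(z9([(302,292),(518,112),(685,352),(482,513)]),38);print("hoodtop",P.round(1).tolist(),P.mean(0))
P=onface(z8([(400,152),(473,222)]),9);print("tab",P.round(1).tolist())
E
```

```text
head L,R,T,B,C [[48.33, -8.42, 17.0], [28.84, 7.85, 17.0], [30.06, -9.15, 17.0], [46.68, 10.09, 17.0], [38.73, -0.11, 17.0]]
slot edges top/bot, left/right [[47.19, -9.05, 17.0], [28.13, 5.66, 17.0], [51.09, -3.81, 17.0], [32.26, 10.54, 17.0]]
bolts [[75.0, -78.6, 3.0], [-75.3, -76.5, 3.0], [-72.7, 79.2, 3.0]]
179.18231651072088 89.04541511404247
edges [[82.5, -89.2, 0.0], [-76.1, -85.9, 0.0], [-85.9, -78.1, 0.0], [-78.9, 93.3, 0.0]] 178.8128959972844 87.68830308192042
hoodtop [[6.6, -43.7, 38.0], [-72.3, -41.1, 38.0], [-69.6, 45.7, 38.0], [8.3, 45.7, 38.0]] [-31.73193291   1.63231048  38.        ]
tab [[16.1, -8.5, 9.0], [15.0, 2.7, 9.0]]
```

```bash
python3 - <<'E'
from h import *
F,C=frame(np.radians(-10),(652,28));sl=C+F@[38.7,0.1,11];print(sl)
p,M,_=tool_for(np.radians(-10.9),(652,28),0.14,14,sl=sl);delta(p,M)
E
```

```text
[679.60693436  23.23369528 121.37627944]
shift [ 22.2  -4.8 -42.5] rot [-0.033   0.0106  0.0435] ang 3.2
```

```bash
python3 -m creep '[[[5,-1,-10],[-0.008,0.002,0.01],-1],[[11,-2.5,-21],[-0.016,0.005,0.022],-1],[[17,-4,-32],[-0.025,0.008,0.033],-1],[[22.2,-4.8,-42.5],[-0.033,0.0106,0.0435],-1],[[22.2,-4.8,-42.5],[-0.033,0.0106,0.0435],-1],[[22.2,-4.8,-42.5],[-0.033,0.0106,0.0435],-1],[[22.2,-4.8,-42.5],[-0.033,0.0106,0.0435],-1]]'
python3 - <<'E'
from h import *
F,C=frame(np.radians(-10),(652,28));sl=C+F@[38.7,0.1,11]
p,M,_=tool_for(np.radians(-10.9),(652,28),0.14,14,sl=sl);delta(p,M);print(arm.read_state()["contact_force"])
shot("wrist","w5");zoom("w5",(280,140,360,220),8,"z10")
s=arm.read_state();print(proj("wrist","w5",sl),proj("wrist","w5",s["position"]+106*R.from_quat(s["ee_rot"]).as_matrix()[:,1]))
E
```

```text
clock: 6.82
position: [620.7, 34.2, 226.0]
ee_rot: [0.456, 0.665, -0.583, -0.099]
contact_force: [0.5, -0.2, -1.8]
gripper_width: 23.1
shift [-0.   0.4 -0.7] rot [-0.0002  0.0011  0.0009] ang 0.1
[ 0.5364879  -0.17238252 -1.76140696]
[[321.86271781 189.19503413]] [[320.81301884 194.73005746]]
```

View pics/z10.png

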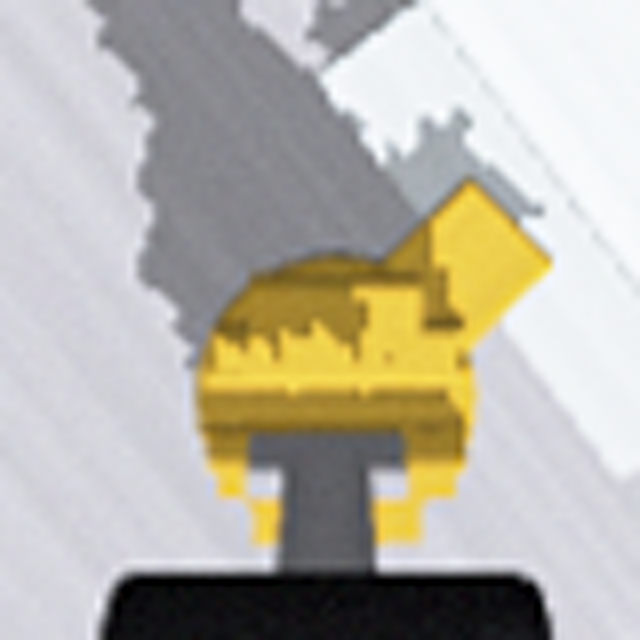

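```bash
python3 -m creep '[[[1.5,-0.3,-2.6],[0,0,0],-1],[[3,-0.6,-5.2],[0,0,0],-1],[[4.9,-0.95,-8.7],[0,0,0],-1],[[5.9,-1.1,-10.4],[0,0,0],-1],[[6.6,-1.3,-11.7],[0,0,0],-1],[[6.9,-1.3,-12.1],[0,0,0],-1],[[6.9,-1.3,-12.1],[0,0,0],-1]]'
python3 - <<'E'
from h import *
F,C=frame(np.radians(-10),(652,28));sl=C+F@[38.7,0.1,11]
p,M,_=tool_for(np.radians(-10.9),(652,28),0.14,0,sl=sl);delta(p,M);print(arm.read_state()["contact_force"])
shot("wrist","w6");zoom("w6",(280,140,360,220),8,"z11")
E
```

```text
clock: 7.45
position: [627.1, 32.0, 213.2]
ee_rot: [0.456, 0.665, -0.583, -0.099]
contact_force: [-3.4, 1.4, 1.9]
gripper_width: 23.5
shift [ 0.5  1.3 -0. ] rot [0.0005 0.     0.0019] ang 0.1
[-3.38771836  1.40262989  1.89355441]
```

View pics/z11.png

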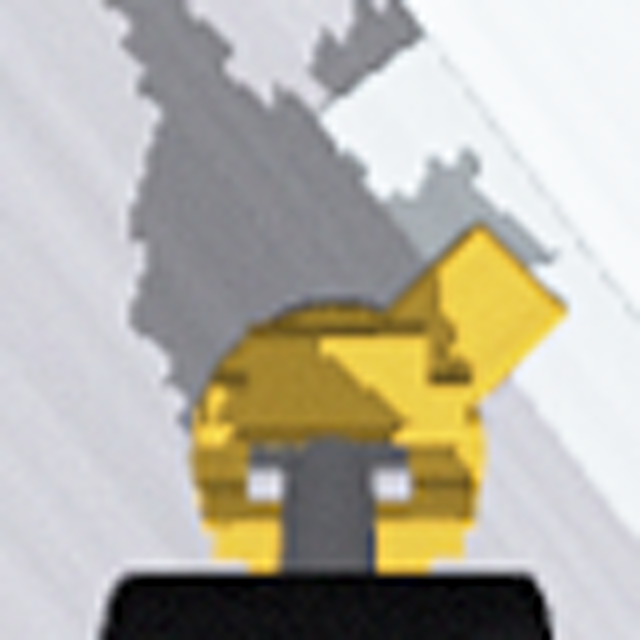

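```bash
python3 -m creep '[[[0.5,0.2,-0.9],[0,0,0],-1],[[1,0.2,-1.8],[0,0,0],-1],[[1,0.2,-1.8],[0,0,0],-1],[[1,0.2,-1.8],[0,0,0],-1]]'
python3 - <<'E'
from h import *
F,C=frame(np.radians(-10),(652,28));sl=C+F@[38.7,0.1,11]
p,M,_=tool_for(np.radians(-10.9),(652,28),0.14,0,sl=sl);delta(p,M);s=arm.read_state();print(s["contact_force"],F.T@(s["position"]-p),s["wrist_torque"])
shot("wrist","w7");zoom("w7",(280,140,360,220),8,"z12")
E
```

```text
clock: 7.83
position: [627.6, 32.1, 213.1]
ee_rot: [0.457, 0.665, -0.583, -0.099]
contact_force: [-13.3, 2.2, 11.8]
gripper_width: 23.3
shift [-0.1  1.2  0.1] rot [0.0009 0.0019 0.0021] ang 0.2
[-13.28681028   2.19708981  11.77716675] [ 0.18432345 -1.1538124  -0.22622445] [ 0.60420895  3.57236603 -0.02149379]
```

View pics/z12.png

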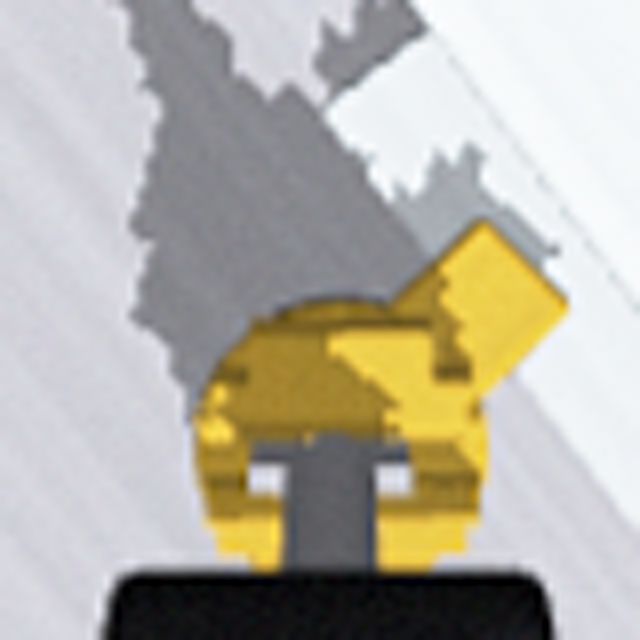

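```bash
python3 -m creep '[[[-0.1,0.1,-0.1],[-0.029,0.0057,0.052],-1],[[-0.2,0.2,-0.2],[-0.059,0.0114,0.104],-1],[[-0.3,0.4,-0.3],[-0.088,0.017,0.156],-1],[[-0.4,0.5,-0.3],[-0.118,0.0227,0.208],-1],[[-0.5,0.6,-0.35],[-0.147,0.0284,0.26],-1],[[-0.5,0.6,-0.35],[-0.177,0.034,0.312],-1],[[-0.5,0.6,-0.35],[-0.206,0.04,0.364],-1],[[-0.5,0.6,-0.35],[-0.236,0.0454,0.416],-1],[[-0.5,0.6,-0.35],[-0.265,0.051,0.468],-1],[[-0.5,0.6,-0.35],[-0.295,0.0568,0.52],-1],[[-0.5,0.6,-0.35],[-0.324,0.0624,0.572],-1],[[-0.5,0.6,-0.35],[-0.354,0.068,0.6235],-1]]'
python3 - <<'E'
from h import *
s=arm.read_state();F,C=frame(np.radians(-10.9),(652,28));print(s["joints"].round(2),F.T@s["contact_force"],F.T@s["wrist_torque"])
shot("wrist","w8");zoom("w8",(270,130,370,220),7,"z13")
E
```

```text
clock: 8.88
position: [628.6, 32.9, 213.7]
ee_rot: [-0.222, -0.657, 0.706, -0.144]
contact_force: [-7.4, 0.7, 9.0]
gripper_width: 23.6
[ 0.35  0.19 -0.67  0.85 -0.35 -1.22] [-1.94145404 -0.67325313 11.47146156] [-0.28382928  1.78263916 -0.08513162]
```

View pics/z13.png

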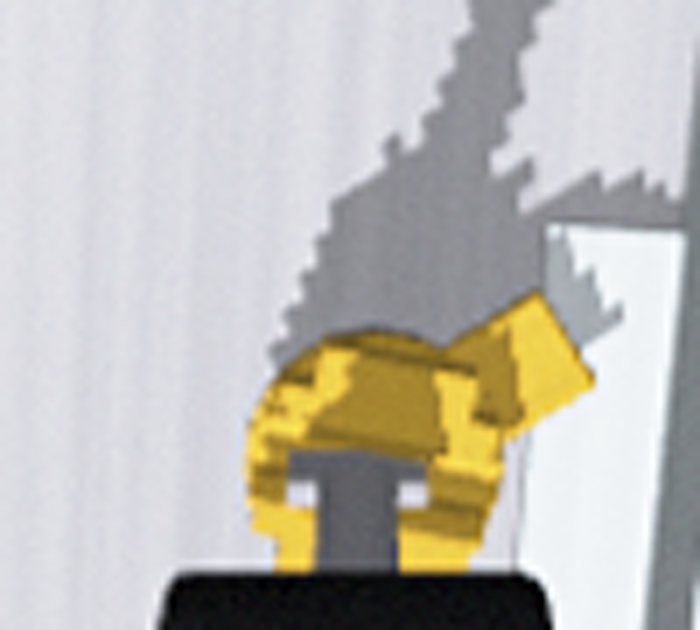

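```bash
python3 -m creep '[[[0.1,0,-0.2],[-0.029,0.0057,0.052],-1],[[0.2,0,-0.4],[-0.059,0.0114,0.104],-1],[[0.2,0,-0.4],[-0.088,0.017,0.156],-1],[[0.2,0,-0.4],[-0.118,0.0227,0.208],-1],[[0.2,0,-0.4],[-0.147,0.0284,0.26],-1],[[0.2,0,-0.4],[-0.177,0.034,0.312],-1],[[0.2,0,-0.4],[-0.206,0.04,0.364],-1],[[0.2,0,-0.4],[-0.236,0.0454,0.416],-1],[[0.2,0,-0.4],[-0.265,0.051,0.468],-1],[[0.2,0,-0.4],[-0.295,0.0568,0.52],-1],[[0.2,0,-0.4],[-0.324,0.0624,0.572],-1],[[0.2,0,-0.4],[-0.354,0.068,0.6235],-1]]'
python3 - <<'E'
from h import *
s=arm.read_state();F,C=frame(np.radians(-10.9),(652,28));print(s["joints"].round(2),F.T@s["contact_force"],F.T@s["wrist_torque"])
shot("wrist","w9");zoom("w9",(270,130,370,220),7,"z14")
E
```

```text
clock: 9.93
position: [628.9, 33.8, 213.7]
ee_rot: [0.04, -0.564, 0.738, -0.367]
contact_force: [-10.6, 2.3, 10.3]
gripper_width: 23.3
[ 0.35  0.19 -0.67  0.85 -0.35 -0.5 ] [-4.27628898  0.24036033 14.36842631] [ 0.37526204  2.575212   -0.05162535]
```

View pics/z14.png

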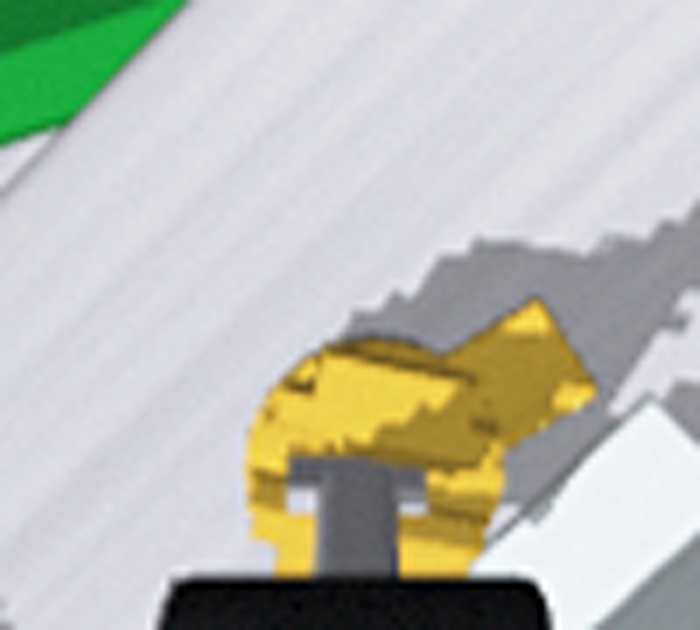

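```bash
python3 -m creep '[[[0,0,0],[-0.0245,0.0047,0.0433],-1],[[0,0,0],[-0.049,0.0094,0.0866],-1],[[0,0,0],[-0.0735,0.0142,0.13],-1],[[0,0,0],[-0.0735,0.0142,0.13],-1],[[0,0,0],[-0.0735,0.0142,0.13],-1],[[0,0,0],[-0.0735,0.0142,0.13],-1]]'
python3 - <<'E'
from h import *
s=arm.read_state();F,C=frame(np.radians(-10.9),(652,28));print(s["joints"].round(2),F.T@s["contact_force"],F.T@s["wrist_torque"])
shot("wrist","w10");zoom("w10",(270,130,370,220),7,"z15")
Q=lambda uv:(lambda o,d:o+d*((9-o[2])/d[:,2])[:,None])(*(lambda o,d:((o-C)@F,d@F))(*ray("wrist","w10",uv)))
np.save("pics/dummy.npy",F)
E
```

```text
clock: 10.48
position: [628.8, 34.0, 213.6]
ee_rot: [0.094, -0.536, 0.733, -0.408]
contact_force: [-11.3, 3.5, 10.2]
gripper_width: 23.2
[ 0.35  0.19 -0.68  0.85 -0.35 -0.35] [-5.06814     1.27317099 14.73419823] [0.49785074 2.65641684 0.0072967 ]
```

View pics/z15.png

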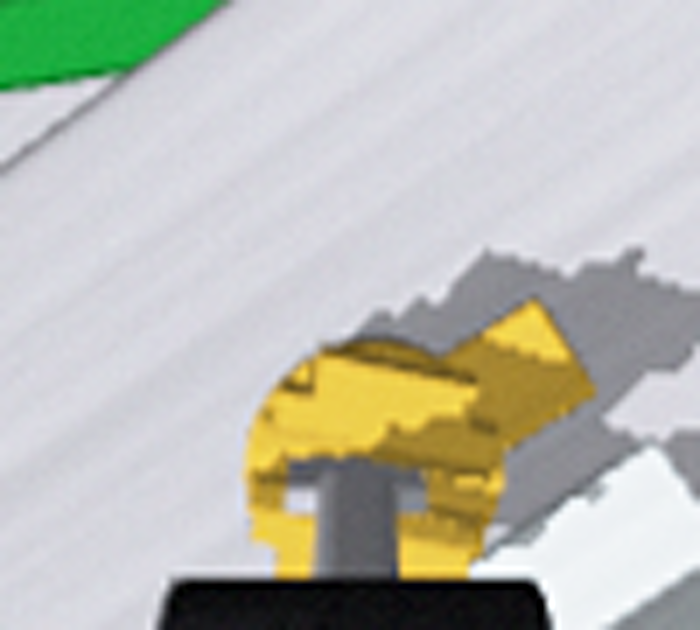

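```bash
python3 - <<'E'
from h import *
F,C=frame(np.radians(-10.9),(652,28))
o,d=ray("wrist","w10",np.array([(538,300),(597,390)])/7+(270,130)-.43);o=(o-C)@F;d=d@F;P=o+d*((10-o[2])/d[:,2])[:,None];print(P.round(1))
F0,C0=frame(np.radians(-10),(652,28));sl=C0+F0@[38.7,0.1,11];c=(sl-C)@F;v=P.mean(0)-c;e=P[1]-P[0];print(c,v,np.degrees(np.arctan2(v[1],v[0]))-180,np.degrees(np.arctan2(e[1],e[0])))
E
```

```text
[[ 43.7 -23.6  10. ]
 [ 32.3 -23.1  10. ]]
[38.69564658  0.54003103 11.00251345] [ -0.68378122 -23.85413496  -1.00251345] -271.64193976172464 177.60941410225018
```

```bash
python3 -m creep '[[[0,0,0],[0.025,-0.0047,-0.0433],-1],[[0,0,0],[0.049,-0.0094,-0.0866],-1],[[0,0,0],[0.0735,-0.0142,-0.13],-1],[[-2,0.4,3.5],[0.0735,-0.0142,-0.13],-1],[[-4,0.8,7],[0.0735,-0.0142,-0.13],-1],[[-8,1.5,14],[0.0735,-0.0142,-0.13],-1],[[-14,2.7,25],[0.0735,-0.0142,-0.13],-1],[[-24,4.6,42],[0.0735,-0.0142,-0.13],-1],[[-34,6.5,60],[0.0735,-0.0142,-0.13],-1],[[-40,7.7,70],[0.0735,-0.0142,-0.13],-1],[[-40,7.7,70],[0.0735,-0.0142,-0.13],-1],[[-40,7.7,70],[0.0735,-0.0142,-0.13],-1]]'
python3 - <<'E'
from h import *
F,C=frame(np.radians(-10.9),(652,28))
shot("wrist","w11");zoom("w11",(270,100,370,220),6,"z16")
# stand target: driver yaw 8.3 as gripped
x=np.array([-.99,-.144,0]);x/=np.linalg.norm(x);y=np.array([0,0,-1.]);M=np.c_[x,y,np.cross(x,y)]
delta(np.array([469.9,323.8,250]),M)
E
```

```text
clock: 11.53
position: [588.0, 40.9, 280.6]
ee_rot: [0.041, -0.565, 0.739, -0.365]
contact_force: [-0.5, -0.8, -1.8]
gripper_width: 23.7
shift [-117.8  283.3  -29.6] rot [ 0.2164  0.4824 -0.4484] ang 39.7
```

View pics/z16.png

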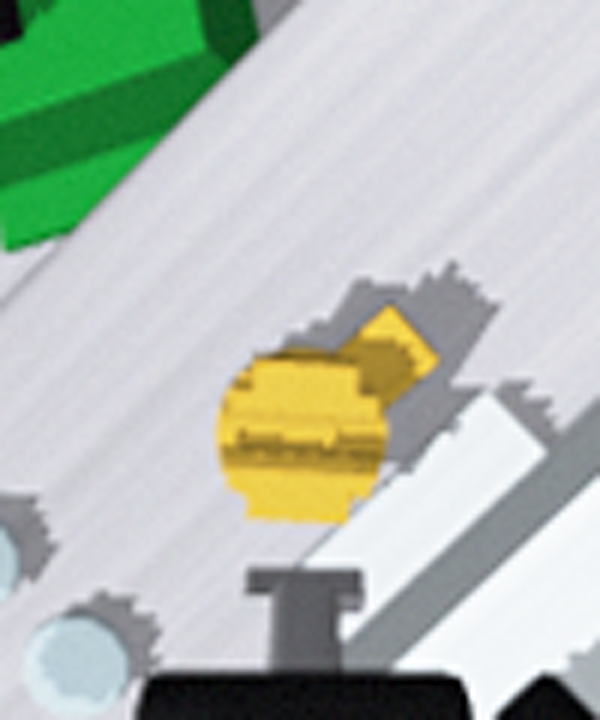

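```bash
python3 -m creep '[[[-12,28,0],[0.022,0.048,-0.045],-1],[[-24,57,0],[0.043,0.096,-0.09],-1],[[-35,85,0],[0.065,0.145,-0.135],-1],[[-47,113,0],[0.087,0.193,-0.179],-1],[[-59,142,0],[0.108,0.241,-0.224],-1],[[-71,170,0],[0.13,0.289,-0.269],-1],[[-82,198,-5],[0.151,0.338,-0.314],-1],[[-94,227,-10],[0.173,0.386,-0.359],-1],[[-106,255,-20],[0.195,0.434,-0.404],-1],[[-117.8,283.3,-29.6],[0.2164,0.4824,-0.4484],-1],[[-117.8,283.3,-29.6],[0.2164,0.4824,-0.4484],-1],[[-117.8,283.3,-29.6],[0.2164,0.4824,-0.4484],-1]]'
python3 -m creep '[[[0,0,0],[0,0,0],-1],[[0,0,0],[0,0,0],-1],[[0,0,0],[0,0,0],-1]]'
python3 - <<'E'
from h import *
x=np.array([-.99,-.144,0]);x/=np.linalg.norm(x);y=np.array([0,0,-1.]);M=np.c_[x,y,np.cross(x,y)]
delta(np.array([470,323.8,250]),M)
p,d,s=shot("wrist","w12");zoom("w12",(230,80,400,240),4.5,"z17")
o=s["position"]+106*R.from_quat(s["ee_rot"]).as_matrix()[:,1];print(o,proj("wrist","w12",[o,[470,324,85]]))
E
```

```text
clock: 12.58
position: [470.3, 324.3, 248.2]
ee_rot: [0.052, -0.704, 0.707, -0.051]
contact_force: [-0.6, -0.4, -2.1]
gripper_width: 23.6
clock: 12.83
position: [470.5, 322.9, 251.0]
ee_rot: [0.05, -0.705, 0.706, -0.051]
contact_force: [0.2, 0.1, -1.5]
gripper_width: 23.1
shift [-0.5  0.9 -1. ] rot [0.0007 0.0017 0.0012] ang 0.1
[470.66490771 322.8681824  145.04111184] [[320.6032673  195.35282183]
 [321.20206859 178.17212336]]
```

View pics/z17.png

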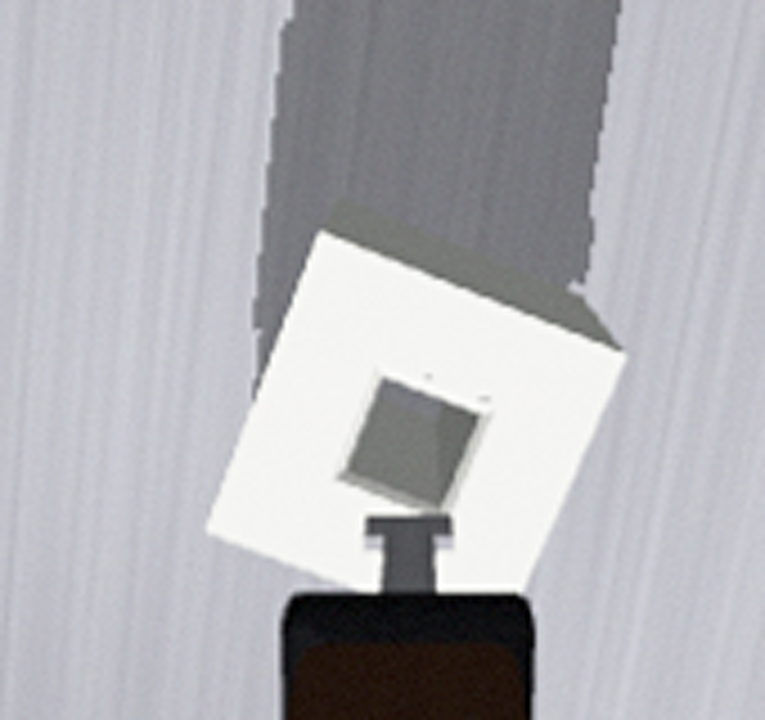

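```bash
python3 -m creep '[[[-0.7,1,-20],[0,0,0],-1],[[-0.7,1,-45],[0,0,0],-1],[[-0.7,1,-60],[0,0,0],-1],[[-0.7,1,-80],[0,0,0],-1],[[-0.7,1,-100],[0,0,0],-1],[[-0.7,1,-115],[0,0,0],-1],[[-0.7,1,-125],[0,0,0],-1],[[-0.7,1,-130],[0,0,0],-1],[[-0.7,1,-133],[0,0,0],-1],[[-0.7,1,-133.5],[0,0,0],-1],[[-0.7,1,-133.5],[0,0,0],-1]]'
```

```text
clock: 13.8
position: [470.0, 325.3, 118.2]
ee_rot: [-0.05, 0.705, -0.705, 0.052]
contact_force: [0.4, 1.6, -0.6]
gripper_width: 23.2
```

```bash
python3 -m creep '[[[0,-0.5,-1],[0,0,0],-1],[[0,-0.5,-2],[0,0,0],-1],[[0,-0.5,-2.5],[0,0,0],-1],[[0,-0.5,-2.5],[0,0,0],-1]]'
```

```text
clock: 14.13
position: [469.9, 324.8, 116.3]
ee_rot: [-0.05, 0.705, -0.705, 0.052]
contact_force: [-1.7, -1.1, 5.3]
gripper_width: 23.5
```

Seated with contact. Release and rise.

```bash
python3 -m creep '[[[0,0,0],[0,0,0],0],[[0,0,0],[0,0,0],1],[[0,0,0],[0,0,0],1],[[0,0,0],[0,0,0],1],[[0,0,0],[0,0,0],1],[[0,0,0],[0,0,0],1],[[0,0,15],[0,0,0],1],[[0,0,40],[0,0,0],1],[[0,0,70],[0,0,0],1],[[0,0,100],[0,0,0],1],[[0,0,130],[0,0,0],1],[[0,0,150],[0,0,0],1]]'
python3 - <<'E'
from h import *
shot("wrist","w13");zoom("w13",(200,60,440,300),3,"z18")
p,W=cloud("wrist","w13");m=np.isfinite(W).all(-1)&(np.hypot(W[...,0]-470,W[...,1]-324)<40)
h=m&(W[...,2]>172)&(W[...,2]<190);h=cv2.morphologyEx(h.astype(np.uint8),cv2.MORPH_OPEN,np.ones((3,3),np.uint8))>0
print(W[h].mean(0),cv2.minAreaRect(W[h][:,:2].astype(np.float32)))
p,W=cloud("top","top0")
F,C=frame(np.radians(-10.9),(652,28))
# hood grip target: pose
F0,C0=frame(np.radians(-10),(652,28))
print("hood top centre world", (C0+F0@[-31.7,1.2,38]).round(1), "face coords", (F.T@(C0+F0@[-31.7,1.2,38]-C)).round(1))
E
```

```text
clock: 15.13
position: [470.3, 324.9, 268.3]
ee_rot: [-0.049, 0.706, -0.705, 0.053]
contact_force: [0.8, 0.5, 0.2]
gripper_width: 85.1
[470.8904191  323.99290244 175.08851686] ((470.59716796875, 324.71600341796875), (23.663766860961914, 23.61971092224121), 7.413134574890137)
hood top centre world [606.5  37.2 109.6] face coords [-31.7   0.5  38. ]
```

View pics/z18.png

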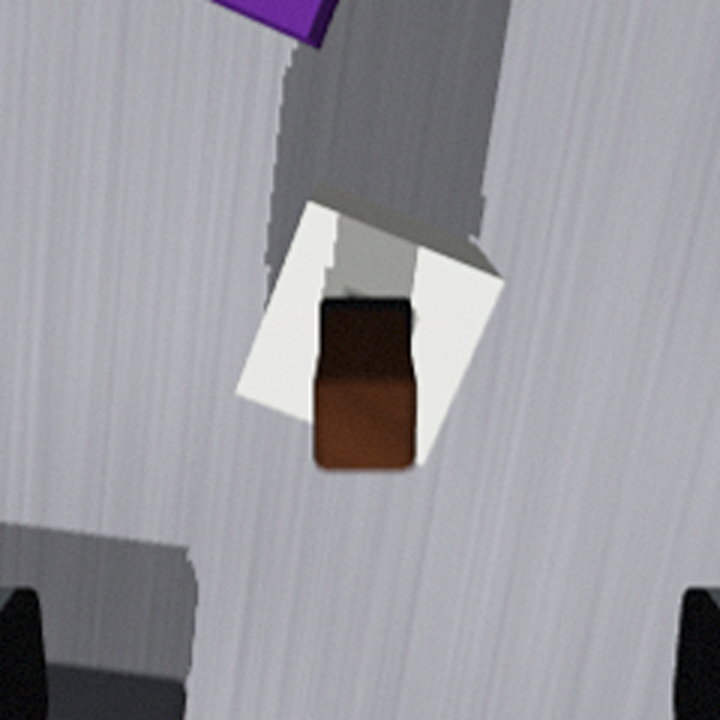

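```bash
cat >> h.py <<'E'
F,C=frame(np.radians(-10.9),(652,28))
def hoodtool(pf):
    x=F[:,1];y=-F[:,2];M=np.c_[x,y,np.cross(x,y)];return C+F@np.array(pf,float),M
E
python3 - <<'E'
from h import *
o,d=ray("wrist","w4",np.array([(425,365),(557,255),(605,290),(460,407)])/2.6+(200,0)-.3);o=(o-C)@F;d=d@F;P=o+d*((72-o[2])/d[:,2])[:,None];print(P.round(1),P.mean(0))
p,M=hoodtool([-32,0.5,125]);delta(p,M);print(p)
E
```

```text
[[ -8.   -9.8  72. ]
 [-51.8 -10.1  72. ]
 [-56.2   5.2  72. ]
 [ -8.2   5.3  72. ]] [-31.03453524  -2.34532618  72.        ]
shift [  91.7 -280.4  -87.4] rot [ 0.4267 -0.4278 -1.8544] ang 111.7
[563.50929008  45.54981118 184.75317547]
```

```bash
python3 -m creep '[[[5,-20,0],[0.025,-0.025,-0.109],1],[[10,-40,0],[0.05,-0.05,-0.218],1],[[15,-60,0],[0.075,-0.075,-0.327],1],[[20,-80,0],[0.1,-0.1,-0.436],1],[[25,-100,0],[0.125,-0.126,-0.545],1],[[30,-120,-5],[0.151,-0.151,-0.654],1],[[35,-140,-10],[0.176,-0.176,-0.764],1],[[42,-160,-15],[0.2,-0.201,-0.873],1],[[48,-180,-20],[0.226,-0.226,-0.982],1],[[54,-200,-25],[0.251,-0.252,-1.091],1],[[60,-220,-30],[0.276,-0.277,-1.2],1],[[65,-240,-35],[0.301,-0.302,-1.309],1]]'
python3 - <<'E'
from h import *
p,M=hoodtool([-32,0.5,125]);delta(p,M)
E
```

```text
clock: 16.18
position: [534.6, 83.5, 229.7]
ee_rot: [0.494, 0.665, -0.483, -0.282]
contact_force: [0.3, -0.4, -1.3]
gripper_width: 85.6
shift [ 28.9 -37.9 -45. ] rot [ 0.1147 -0.131  -0.5435] ang 32.7
```

```bash
python3 -m creep '[[[6,-8,-9],[0.023,-0.026,-0.109],1],[[12,-15,-18],[0.046,-0.052,-0.217],1],[[17,-23,-27],[0.069,-0.079,-0.326],1],[[23,-30,-36],[0.092,-0.105,-0.435],1],[[29,-38,-45],[0.1147,-0.131,-0.5435],1],[[29,-38,-45],[0.1147,-0.131,-0.5435],1],[[29,-38,-45],[0.1147,-0.131,-0.5435],1],[[29,-38,-45],[0.1147,-0.131,-0.5435],1]]'
python3 - <<'E'
from h import *
p,M=hoodtool([-32,0.5,125]);delta(p,M);print(arm.read_state()["joints"].round(2))
shot("wrist","w14")
p,W=cloud("wrist","w14");Q=(W-C)@F
m=np.isfinite(Q).all(-1)&(abs(Q[...,0]+32)<40)&(abs(Q[...,1])<30)&(Q[...,2]>68)&(Q[...,2]<76)
m=cv2.morphologyEx(m.astype(np.uint8),cv2.MORPH_OPEN,np.ones((3,3),np.uint8))>0
print(m.sum(),Q[m].mean(0),cv2.minAreaRect(Q[m][:,:2].astype(np.float32)))
E
```

```text
clock: 16.85
position: [564.0, 44.4, 189.3]
ee_rot: [0.664, 0.551, -0.325, -0.388]
contact_force: [0.1, 0.3, 0.9]
gripper_width: 85.6
shift [-0.5  1.2 -4.6] rot [ 0.0014 -0.0133 -0.0074] ang 0.9
[ 0.35  0.12 -0.86  1.07 -0.29 -3.1 ]
1588 [-33.15462202   0.57847695  72.14054704] ((-32.09260559082031, 0.6712465286254883), (11.952169418334961, 49.87008285522461), 89.09558868408203)
```

View pics/w14.png

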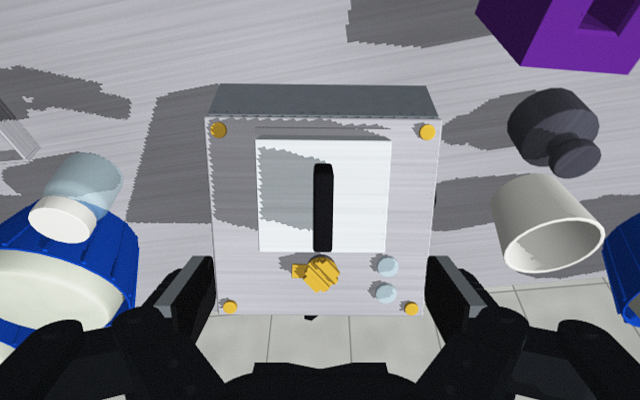

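```bash
python3 -m creep '[[[0,0,0],[-0.059,0.0113,0.104],1],[[0,0,0],[-0.118,0.0227,0.208],1],[[0,0,0],[-0.177,0.034,0.312],1],[[0,0,0],[-0.236,0.0454,0.416],1],[[0,0,0],[-0.295,0.0568,0.52],1],[[0,0,0],[-0.354,0.068,0.6235],1],[[0,0,0],[-0.412,0.0795,0.727],1],[[0,0,0],[-0.471,0.091,0.831],1],[[0,0,0],[-0.53,0.102,0.935],1],[[0,0,0],[-0.589,0.1135,1.039],1],[[0,0,0],[-0.648,0.125,1.143],1],[[0,0,0],[-0.707,0.136,1.247],1]]'
python3 -m creep '[[[0,0,0],[-0.059,0.0113,0.104],1],[[0,0,0],[-0.118,0.0227,0.208],1],[[0,0,0],[-0.177,0.034,0.312],1],[[0,0,0],[-0.236,0.0454,0.416],1],[[0,0,0],[-0.295,0.0568,0.52],1],[[0,0,0],[-0.354,0.068,0.6235],1],[[0,0,0],[-0.412,0.0795,0.727],1],[[0,0,0],[-0.471,0.091,0.831],1],[[0,0,0],[-0.53,0.102,0.935],1],[[0,0,0],[-0.589,0.1135,1.039],1],[[0,0,0],[-0.648,0.125,1.143],1],[[0,0,0],[-0.707,0.136,1.247],1]]'
cat >> h.py <<'E'
def hoodtool(pf):
    x=-F[:,1];y=-F[:,2];M=np.c_[x,y,np.cross(x,y)];return C+F@np.array(pf,float),M
E
python3 - <<'E'
from h import *
p,M=hoodtool([-32,0.6,110]);delta(p,M);print(arm.read_state()["joints"].round(2))
E
```

```text
clock: 17.9
position: [564.8, 45.9, 191.0]
ee_rot: [-0.288, -0.665, 0.685, -0.076]
contact_force: [-0.2, 0.0, -1.0]
gripper_width: 85.4
clock: 18.9
position: [564.8, 45.8, 191.0]
ee_rot: [0.23, -0.447, 0.705, -0.5]
contact_force: [-0.4, 0.2, 0.8]
gripper_width: 85.5
shift [  6.1  -1.6 -19.2] rot [-0.119   0.0346  0.2171] ang 14.3
[ 0.3   0.12 -0.89  1.23 -0.26 -0.34]
```

```bash
python3 -m creep '[[[2,-0.5,-6],[-0.04,0.0115,0.072],1],[[4,-1,-12],[-0.08,0.023,0.145],1],[[6.1,-1.6,-19.2],[-0.119,0.0346,0.217],1],[[6.1,-1.6,-19.2],[-0.119,0.0346,0.217],1],[[6.1,-1.6,-19.2],[-0.119,0.0346,0.217],1],[[6.1,-1.6,-19.2],[-0.119,0.0346,0.217],1]]'
python3 - <<'E'
from h import *
p,M=hoodtool([-32,0.6,44]);delta(p,M)
shot("wrist","w15")
p,W=cloud("wrist","w15");Q=(W-C)@F
m=np.isfinite(Q).all(-1)&(abs(Q[...,0]+32)<40)&(abs(Q[...,1])<30)&(Q[...,2]>68)&(Q[...,2]<76)
m=cv2.morphologyEx(m.astype(np.uint8),cv2.MORPH_OPEN,np.ones((3,3),np.uint8))>0
print(m.sum(),Q[m].mean(0),cv2.minAreaRect(Q[m][:,:2].astype(np.float32)))
E
```

```text
clock: 19.4
position: [570.9, 43.7, 171.8]
ee_rot: [0.316, -0.387, 0.669, -0.55]
contact_force: [-0.2, 0.3, 0.9]
gripper_width: 85.1
shift [ 32.4  -5.7 -57.2] rot [-0.0027  0.0008  0.0071] ang 0.4
1840 [-29.64093744   0.96417195  71.95275162] ((-31.241554260253906, 1.1540451049804688), (11.60201358795166, 49.902801513671875), 89.87567901611328)
```

View pics/w15.png

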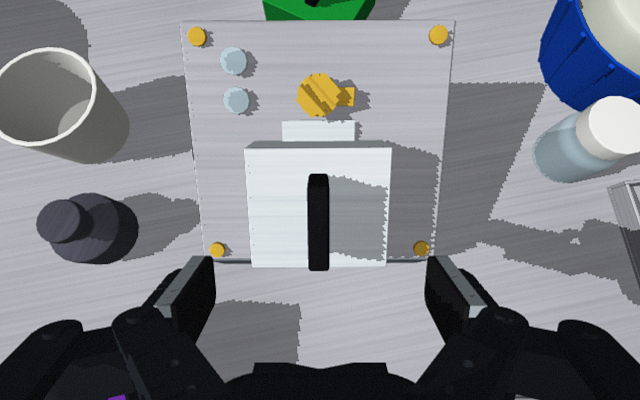

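```bash
python3 -m creep '[[[8,-1.4,-14],[0,0,0.004],1],[[16,-2.8,-28],[0,0,0.007],1],[[24,-4.1,-42],[-0.003,0,0.007],1],[[30,-5.1,-53],[-0.003,0,0.007],1],[[32.5,-5.5,-57.2],[-0.003,0,0.007],1],[[32.5,-5.5,-57.2],[-0.003,0,0.007],1],[[32.5,-5.5,-57.2],[-0.003,0,0.007],1]]'
python3 - <<'E'
from h import *
p,M=hoodtool([-32,0.8,44]);delta(p,M);s=arm.read_state();print(s["contact_force"],s["joints"].round(2))
E
```

```text
clock: 20.03
position: [605.2, 47.4, 122.8]
ee_rot: [0.327, -0.382, 0.675, -0.539]
contact_force: [1.0, 0.3, 0.4]
gripper_width: 85.4
shift [-1.9 -9.2 -8.2] rot [ 0.0272 -0.0134  0.015 ] ang 1.9
[1.04545052 0.32254863 0.37782343] [ 0.04  0.28 -0.86  1.98 -0.16 -0.62]
```

```bash
cat >> h.py <<'E'
psi=np.radians(-10.9)
def tilted(tilt,hp,back=0):
    t=np.radians(tilt);y=np.array([np.sin(t)*np.cos(psi),np.sin(t)*np.sin(psi),-np.cos(t)]);x=-F[:,1]
    M=np.c_[x,y,np.cross(x,y)];return np.array(hp,float)+y*(18.7-back),M
E
python3 - <<'E'
from h import *
G=C+F@[-32,0.9,63];print(G)
delta(*tilted(12,G,45))
delta(*tilted(12,G,0))
E
```

```text
[594.02564835  40.08063593 131.05960044]
shift [-16.6  -6.3  34. ] rot [0.0886 0.2947 0.0103] ang 17.6
shift [ -7.4  -8.  -10.1] rot [0.0886 0.2947 0.0103] ang 17.6
```

```bash
python3 -m creep '[[[-8,0,17],[0,0,0],1],[[-16,-2,34],[0.02,0.06,0.002],1],[[-17,-4,40],[0.044,0.147,0.005],1],[[-17,-6,38],[0.066,0.22,0.008],1],[[-17,-6,34],[0.0886,0.2947,0.0103],1],[[-17,-6,34],[0.0886,0.2947,0.0103],1],[[-17,-6,34],[0.0886,0.2947,0.0103],1],[[-17,-6,34],[0.0886,0.2947,0.0103],1]]'
python3 - <<'E'
from h import *
G=C+F@[-32,0.9,63]
delta(*tilted(12,G,45))
delta(*tilted(12,G,0));print(arm.read_state()["joints"].round(2))
E
```

```text
clock: 20.7
position: [595.7, 31.0, 162.5]
ee_rot: [0.371, -0.435, 0.648, -0.503]
contact_force: [1.3, -1.6, 0.4]
gripper_width: 85.6
shift [-7.  10.1 -5.7] rot [0.071  0.133  0.0272] ang 8.8
shift [  2.2   8.3 -49.8] rot [0.071  0.133  0.0272] ang 8.8
[ 0.41  0.26 -0.59  0.51 -0.51  0.53]
```

```bash
python3 -m creep '[[[-3,5,-3],[0.035,0.066,0.013],1],[[-7,10,-5.7],[0.071,0.133,0.027],1],[[-7,10,-5.7],[0.071,0.133,0.027],1],[[-7,10,-5.7],[0.071,0.133,0.027],1],[[-7,10,-5.7],[0.071,0.133,0.027],1]]'
python3 - <<'E'
from h import *
G=C+F@[-32,0.9,63]
delta(*tilted(12,G,45))
delta(*tilted(12,G,0));print(arm.read_state()["joints"].round(2))
E
```

```text
clock: 21.12
position: [590.2, 39.1, 156.8]
ee_rot: [0.4, -0.483, 0.602, -0.494]
contact_force: [-0.3, -0.6, 0.6]
gripper_width: 85.6
shift [-1.5  2.   0. ] rot [0.005  0.0039 0.0015] ang 0.4
shift [  7.6   0.2 -44. ] rot [0.005  0.0039 0.0015] ang 0.4
[ 0.4   0.3  -0.41  0.19 -0.69  0.84]
```

```bash
python3 -m creep '[[[2,0.2,-12],[0.005,0.004,0],1],[[4,0.2,-24],[0.005,0.004,0],1],[[6,0.2,-36],[0.005,0.004,0],1],[[7.6,0.2,-44],[0.005,0.004,0],1],[[7.6,0.2,-44],[0.005,0.004,0],1],[[7.6,0.2,-44],[0.005,0.004,0],1]]'
python3 - <<'E'
from h import *
G=C+F@[-32,0.9,63]
delta(*tilted(12,G,0));s=arm.read_state();print(s["joints"].round(2),s["contact_force"])
E
```

```text
clock: 21.62
position: [598.0, 39.2, 112.0]
ee_rot: [0.401, -0.486, 0.599, -0.494]
contact_force: [0.4, 0.6, 0.9]
gripper_width: 85.4
shift [-0.2  0.1  0.8] rot [-0.0003 -0.0023  0.0016] ang 0.2
[ 0.39  0.37 -0.44  0.2  -0.59  0.83] [0.40042293 0.64319003 0.89560347]
```

Excellent. Close, then lift along the normal.

```bash
python3 -m creep '[[[0,0,0],[0,0,0],-1],[[0,0,0],[0,0,0],-1],[[0,0,0],[0,0,0],-1],[[0,0,0],[0,0,0],-1],[[0,0,0],[0,0,0],-1],[[0,0,0],[0,0,0],-1],[[0,0,0],[0,0,0],-1],[[0,0,0],[0,0,0],-1],[[0,0,0],[0,0,0],-1],[[0,0,0],[0,0,0],-1]]'
python3 -m creep '[[[-3,0.6,5.2],[0,0,0],-1],[[-7,1.3,12],[0,0,0],-1],[[-12,2.3,21],[0,0,0],-1],[[-17,3.3,30],[0,0,0],-1],[[-23,4.4,40],[0,0,0],-1],[[-29,5.6,52],[0,0,0],-1],[[-34,6.6,61],[0,0,0],-1],[[-37,7,65],[0,0,0],-1],[[-37,7,65],[0,0,0],-1],[[-37,7,65],[0,0,0],-1]]'
python3 - <<'E'
from h import *
s=arm.read_state();print(s["joints"].round(2),s["contact_force"])
shot("side","s15");zoom("s15",(250,140,410,290),5,"z19");shot("wrist","w16")
E
```

```text
clock: 22.45
position: [598.8, 39.7, 113.3]
ee_rot: [0.4, -0.486, 0.599, -0.495]
contact_force: [-2.5, -0.4, 3.4]
gripper_width: 11.3
clock: 23.28
position: [561.4, 46.7, 178.1]
ee_rot: [0.4, -0.486, 0.599, -0.495]
contact_force: [0.5, -0.9, -2.8]
gripper_width: 10.8
[ 0.43  0.23 -0.44  0.18 -0.73  0.82] [ 0.52821231 -0.90103941 -2.80795258]
```

View pics/z19.png

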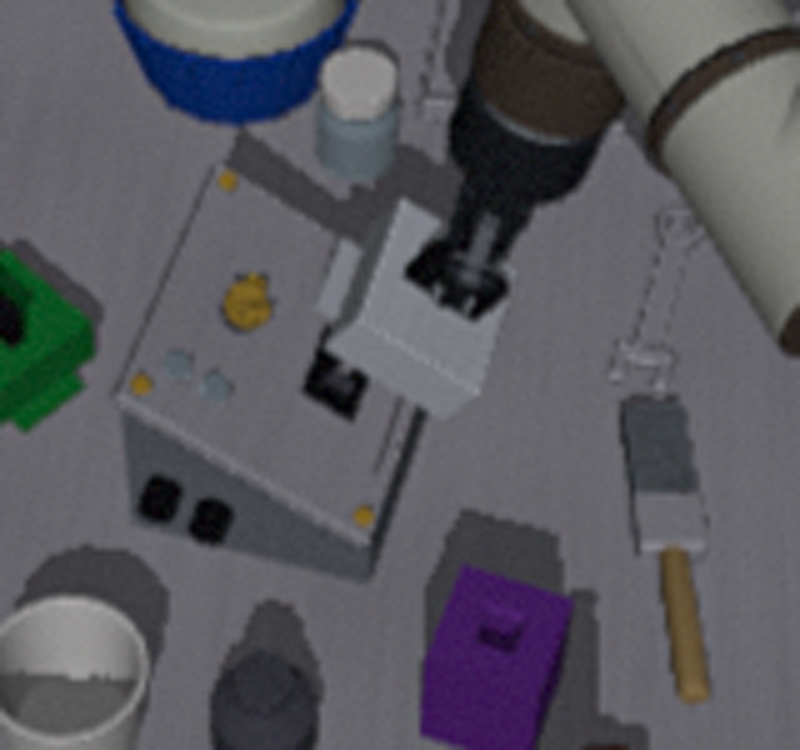

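View pics/w16.png

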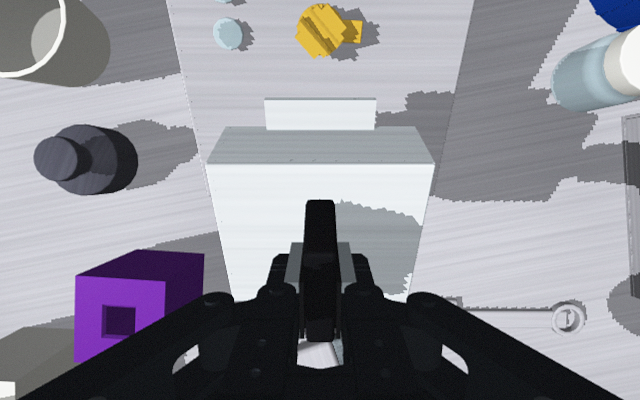

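```bash
python3 - <<'E'
from h import *
p,W=cloud("wrist","w16")
z=np.load("pics/w16.npz");M=T(z["pos"],z["q"])
for r in ((225,170,290,230),(225,175,290,195)):
    A=W[r[1]:r[3],r[0]:r[2]].reshape(-1,3);A=A[np.isfinite(A).all(1)];n=np.linalg.svd(A-A.mean(0))[2][2];n*=np.sign(n[2]);res=np.std((A-A.mean(0))@n);print(n,F.T@n,res,A.mean(0))
    tp=M[:3,3];print("TCP height above hood top",(tp-A.mean(0))@n)
zz=np.load("pics/s15.npz")
p,W=cloud("side","s15")
zoom("side0",(325,105,400,175),8,"z20")
for uv in ((362,145),(350,150),(375,140)): print(W[uv[1],uv[0]])
E
```

```text
[-0.4917296   0.09657136  0.8653762 ] [-0.00129401  0.00184526  0.99999746] 0.5121707994974506 [593.9623339   66.63871383 185.52113058]
TCP height above hood top 7.218118474881332
[-0.50863379  0.10134273  0.85499785] [-0.02163989  0.00333404  0.99976027] 0.5304741299883243 [600.28312338  64.64729554 189.32464875]
TCP height above hood top 7.9215051037478315
[524.31949405  94.00757308 434.88769988]
[550.23839141  77.67568994 398.95117856]
[499.34324838 127.75200726 486.80793736]
```

View pics/z20.png

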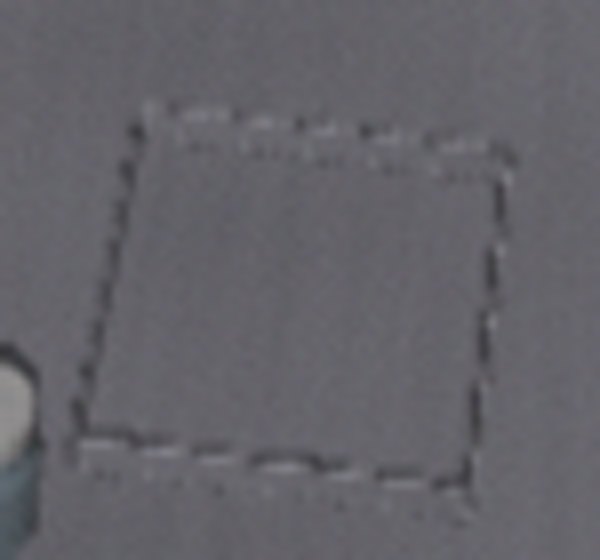

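```bash
python3 -m creep '[[[-5,0,30],[0,0,0],-1],[[-10,-5,55],[0,0,0],-1],[[-10,-35,65],[0,0,0],-1],[[-15,-75,65],[0.01,0.05,0],-1],[[-20,-115,65],[0.02,0.1,0],-1],[[-25,-155,65],[0.035,0.18,0],-1],[[-35,-195,65],[0.05,0.26,0],-1],[[-45,-235,60],[0.065,0.34,0],-1],[[-55,-275,50],[0.08,0.42,0],-1],[[-60,-315,40],[0.099,0.514,0],-1],[[-65,-350,20],[0.099,0.514,0],-1],[[-65,-383,0],[0.099,0.514,0],-1]]'
python3 -m creep '[[[0,0,0],[0,0,0],-1],[[0,0,0],[0,0,0],-1],[[0,0,0],[0,0,0],-1],[[0,0,0],[0,0,0],-1]]'
python3 - <<'E'
from h import *
s=arm.read_state();print(s["position"],s["joints"].round(2),s["contact_force"]);y=R.from_quat(s["ee_rot"]).as_matrix();print(y.round(3))
shot("wrist","w17");shot("top","t17");zoom("t17",(380,180,540,320),5,"z21")
E
```

```text
clock: 24.38
position: [496.8, -339.1, 175.1]
ee_rot: [-0.514, 0.625, -0.453, 0.373]
contact_force: [0.5, 1.2, -3.2]
gripper_width: 10.7
clock: 24.72
position: [497.6, -335.8, 178.6]
ee_rot: [-0.515, 0.624, -0.454, 0.374]
contact_force: [-0.2, 0.1, -2.9]
gripper_width: 10.9
[ 497.55443078 -335.82019114  178.58868234] [-0.31  0.53  0.07  0.04 -1.41  1.67] [-0.23505942  0.12125609 -2.90104163]
[[-0.19  -0.302  0.934]
 [-0.982  0.059 -0.181]
 [-0.    -0.951 -0.308]]
```

View pics/w17.png

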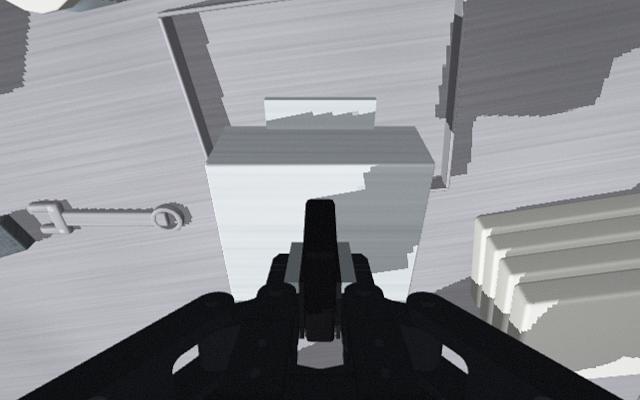

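View pics/z21.png

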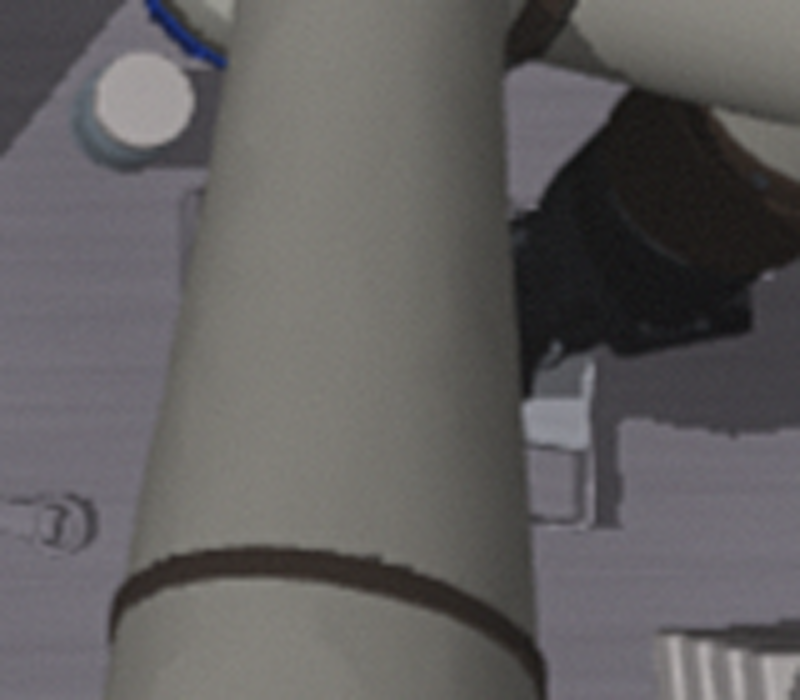

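```bash
python3 - <<'E'
from h import *
c=np.array([502.3,-337.9]);a=np.radians(-3.5);Rm=np.array([[np.cos(a),-np.sin(a)],[np.sin(a),np.cos(a)]])
for h in (0,22): print(h,[proj("wrist","w17",np.r_[c+Rm@v,h]).round(0).tolist()[0] for v in((85,105),(85,-105),(-85,105),(-85,-105))])
print(atz("wrist","w17",[(160,15),(462,0),(207,160),(448,187)],22).round(1))
p,W=cloud("wrist","w17");A=W[170:230,225:290].reshape(-1,3);n=np.linalg.svd(A-A.mean(0))[2][2];print(n,A.mean(0)[2])
E
```

```text
0 [[165.0, 15.0], [455.0, -29.0], [228.0, 202.0], [441.0, 179.0]]
22 [[154.0, 19.0], [466.0, -28.0], [223.0, 215.0], [448.0, 191.0]]
[[ 595.3 -243.7   22. ]
 [ 565.2 -445.9   22. ]
 [ 483.2 -234.5   22. ]
 [ 415.7 -437.9   22. ]]Traceback (most recent call last):
  File "<stdin>", line 5, in <module>
    u, s, vh = gufunc(a, signature=signature)
               ~~~~~~^^^^^^^^^^^^^^^^^^^^^^^^
    raise LinAlgError("SVD did not converge")
numpy.linalg.LinAlgError: SVD did not converge
```

```bash
python3 -m creep '[[[0,-1,-30],[0,0,0],-1],[[0,-1,-60],[0,0,0],-1],[[0,-1,-90],[0,0,0],-1],[[0,-1,-110],[0,0,0],-1],[[0,-1,-118],[0,0,0],-1],[[0,-1,-123],[0,0,0],-1],[[0,-1,-126],[0,0,0],-1],[[0,-1,-127],[0,0,0],-1],[[0,-1,-127],[0,0,0],-1]]'; python3 -m creep '[[[0,0,-1],[0,0,0],-1],[[0,0,-2],[0,0,0],-1],[[0,0,-2],[0,0,0],-1]]'
```

```text
clock: 25.57
position: [497.7, -337.5, 52.3]
ee_rot: [-0.514, 0.624, -0.454, 0.374]
contact_force: [-0.1, -0.1, -2.7]
gripper_width: 11.1
clock: 25.82
position: [496.9, -337.4, 49.4]
ee_rot: [-0.514, 0.624, -0.454, 0.374]
contact_force: [-0.5, -0.7, -2.7]
gripper_width: 11.1
```

```bash
python3 -m creep '[[[0,0,-1],[0,0,0],-1],[[0,0,-2],[0,0,0],-1],[[0,0,-2.5],[0,0,0],-1],[[0,0,-2.5],[0,0,0],-1]]'
```

```text
clock: 26.15
position: [497.0, -337.5, 48.4]
ee_rot: [-0.515, 0.624, -0.453, 0.374]
contact_force: [-0.5, 1.8, 5.2]
gripper_width: 10.8
```

```bash
python3 -m creep '[[[0,0,0.5],[0,0,0],0],[[0,0,1],[0,0,0],1],[[0,0,1],[0,0,0],1],[[0,0,1],[0,0,0],1],[[0,0,1],[0,0,0],1],[[0,0,1],[0,0,0],1],[[3,-0.6,10],[0,0,0],1],[[10,-2,30],[0,0,0],1],[[19,-4,60],[0,0,0],1],[[28,-6,90],[0,0,0],1],[[38,-8,120],[0,0,0],1],[[45,-10,140],[0,0,0],1]]'
python3 - <<'E'
from h import *
shot("wrist","w18")
p,W=cloud("wrist","w18");m=np.isfinite(W).all(-1)&(np.hypot(W[...,0]-502,W[...,1]+338)<75)
h=m&(W[...,2]>70)&(W[...,2]<82);h=cv2.morphologyEx(h.astype(np.uint8),cv2.MORPH_OPEN,np.ones((3,3),np.uint8))>0
print(h.sum(),W[h].mean(0),cv2.minAreaRect(W[h][:,:2].astype(np.float32)))
h=m&(W[...,2]>36)&(W[...,2]<46);A=W[h];A=A-A.mean(0);print(h.sum(),W[h].mean(0),np.linalg.svd(A,full_matrices=False)[2][2])
E
```

```text
clock: 27.15
position: [543.4, -348.1, 190.7]
ee_rot: [-0.514, 0.623, -0.455, 0.375]
contact_force: [0.6, -0.2, -0.3]
gripper_width: 85.4
843 [ 505.64834143 -339.06160792   74.85999782] ((503.1095275878906, -338.67974853515625), (11.726715087890625, 49.4448127746582), 78.18977355957031)
7791 [ 508.12183842 -339.52663807   41.09429724] [ 3.01343794e-03 -2.76315364e-04  9.99995421e-01]
```

View pics/w18.png

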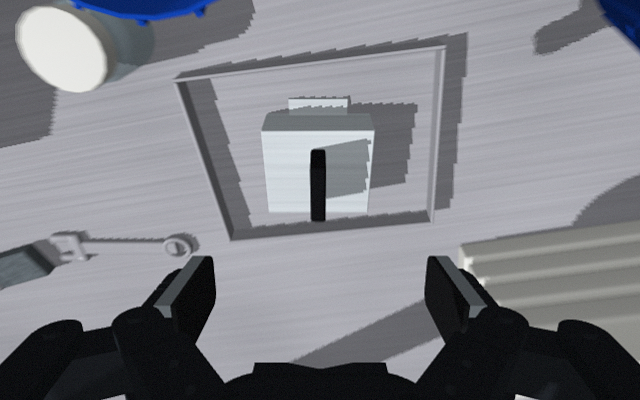

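```bash
python3 - <<'E'
from h import *
delta(*tilted(12,C+F@[-66,0.8,90],18.7))
E
```

```text
shift [  6.1 397.5 -56.7] rot [-0.0929 -0.5038  0.0014] ang 29.3
```

```bash
python3 -m creep '[[[0,40,20],[0,0,0],1],[[0,80,20],[-0.01,-0.05,0],0],[[0,120,20],[-0.02,-0.1,0],-1],[[0,160,20],[-0.03,-0.15,0],-1],[[0,200,20],[-0.04,-0.2,0],-1],[[0,240,20],[-0.05,-0.25,0],-1],[[0,280,20],[-0.06,-0.32,0],-1],[[2,320,10],[-0.072,-0.39,0],-1],[[4,355,0],[-0.083,-0.45,0],-1],[[6,385,-10],[-0.093,-0.504,0],-1],[[6,397.5,-20],[-0.093,-0.504,0],-1],[[6,397.5,-30],[-0.093,-0.504,0],-1]]'
python3 -m creep '[[[0,0,0],[0,0,0],-1],[[0,0,0],[0,0,0],-1],[[0,0,0],[0,0,0],-1]]'
python3 - <<'E'
from h import *
delta(*tilted(12,C+F@[-66,0.8,90],18.7))
shot("wrist","w19");zoom("w19",(220,60,420,240),4,"z22")
p,W=cloud("wrist","w19");Q=(W-C)@F
for u in range(-56,0,4):
    m=np.isfinite(Q).all(-1)&(abs(Q[...,0]-u)<2)&(abs(Q[...,1]-.5)<2.5)&(Q[...,2]<60);print(u,m.sum(),Q[m][:,2].max().round(1) if m.any() else None,np.median(Q[m][:,2]).round(1) if m.any() else None)
E
```

```text
clock: 28.2
position: [547.2, 53.0, 156.8]
ee_rot: [0.403, -0.489, 0.594, -0.496]
contact_force: [-0.6, -0.6, 0.9]
gripper_width: 0.1
clock: 28.45
position: [548.4, 50.0, 157.3]
ee_rot: [0.401, -0.49, 0.596, -0.494]
contact_force: [0.1, 0.4, -0.3]
gripper_width: 0.2
shift [  3.5  -1.9 -19.8] rot [-0.0076 -0.0093  0.001 ] ang 0.7
-56 43 1.5 0.1
-52 39 1.4 0.1
-48 33 4.4 3.0
-44 3 3.9 2.9
-40 0 None None
-36 0 None None
-32 27 33.1 31.9
-28 128 34.2 16.4
-24 122 34.5 22.0
-20 49 4.5 3.2
-16 54 4.4 3.2
-12 64 4.3 0.7
-8 53 1.8 0.1
-4 54 1.7 0.2
```

View pics/w19.png

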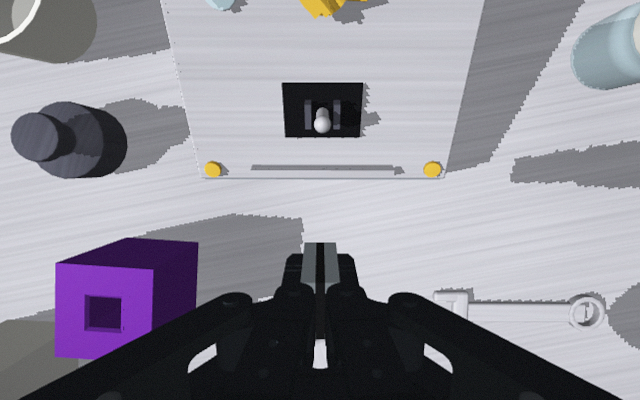

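View pics/z22.png

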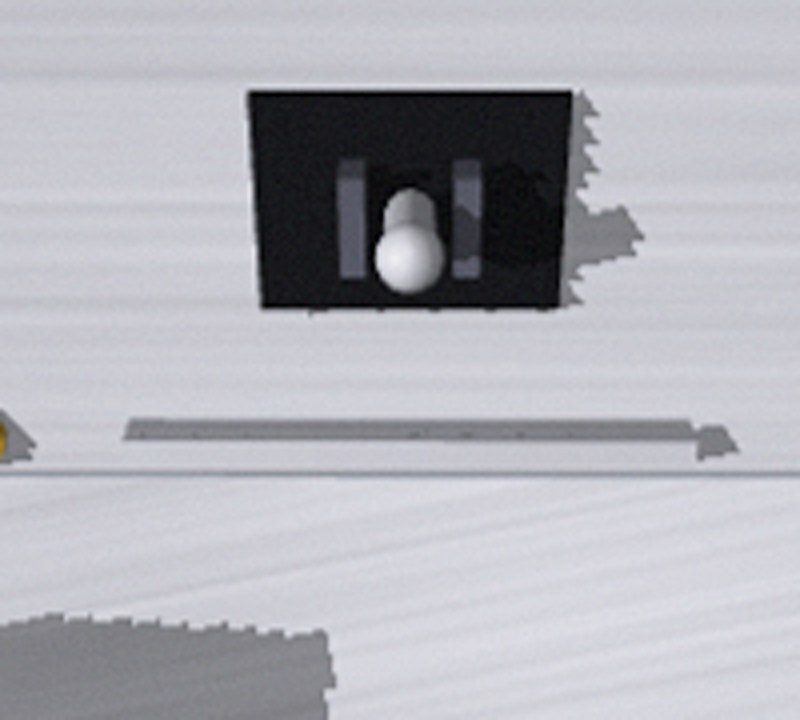

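```bash
python3 - <<'E'
from h import *
p,W=cloud("wrist","w19");Q=(W-C)@F
for (u,v) in [(220+350//4,60+y//4) for y in range(165,285,12)]+[(220+466//4,60+y//4) for y in range(165,285,12)]: print((u,v),Q[v,u].round(1))
print("ball",Q[60+250//4,220+408//4])
# fingers
z=np.load("pics/w19.npz");Mi=np.linalg.inv(T(z["pos"],z["q"]))
Tl=W@Mi[:3,:3].T+Mi[:3,3]
for v in (243,250,258,270): print(v,[(u,Tl[v,u].round(1).tolist()) for u in (290,300,306,316,326,334,345,352)])
E
```

```text
(307, 101) [-22.8  10.    7. ]
(307, 104) [-22.9   9.9  12.1]
(307, 107) [-24.7   9.9  12.2]
(307, 110) [-26.8  10.   11.9]
(307, 113) [-29.   10.   11.2]
(307, 116) [-30.6  10.1  11.9]
(307, 119) [-33.   10.1  10.9]
(307, 122) [-34.7  10.2  11.5]
(307, 125) [-36.2  10.2  12.8]
(307, 128) [-38.6  10.3  11.9]
(336, 101) [-23.2  -8.    6.2]
(336, 104) [-22.9  -7.7  12.2]
(336, 107) [-24.9  -7.8  12. ]
(336, 110) [-26.6  -7.8  12.5]
(336, 113) [-28.4  -7.8  12.8]
(336, 116) [-30.6  -7.9  12. ]
(336, 119) [-32.3  -7.9  12.8]
(336, 122) [-34.1  -8.   13. ]
(336, 125) [-36.8  -8.1  11.4]
(336, 128) [-38.5  -8.1  12.2]
ball [-26.10699595   0.77672689  32.00585484]
243 [(290, [-26.3, 148.8, -55.7]), (300, [-17.4, 148.4, -55.6]), (306, [-5.6, -5.7, 11.6]), (316, [-1.5, -6.0, 11.8]), (326, [2.7, -5.4, 11.5]), (334, [6.0, -5.9, 11.7]), (345, [22.5, 149.1, -55.9]), (352, [28.7, 148.5, -55.6])]
250 [(290, [-26.3, 147.0, -61.6]), (300, [-17.5, 148.5, -62.4]), (306, [-5.4, -12.3, 11.5]), (316, [-1.4, -13.4, 12.0]), (326, [2.6, -12.9, 11.8]), (334, [5.8, -12.5, 11.6]), (345, [22.5, 146.5, -61.5]), (352, [28.8, 147.8, -62.1])]
258 [(290, [-12.0, -11.3, 7.5]), (300, [-7.8, -12.5, 8.1]), (306, [-5.1, -20.9, 12.2]), (316, [-1.3, -19.9, 11.7]), (326, [2.5, -20.0, 11.7]), (334, [5.5, -20.6, 12.0]), (345, [10.2, -12.8, 8.2]), (352, [13.0, -12.9, 8.3])]
270 [(290, [-11.2, -20.9, 7.2]), (300, [-7.3, -21.9, 7.7]), (306, [-4.8, -29.0, 11.4]), (316, [-1.2, -29.3, 11.6]), (326, [2.3, -29.6, 11.7]), (334, [5.1, -29.8, 11.8]), (345, [9.6, -21.9, 7.7]), (352, [12.3, -22.0, 7.7])]
```

```bash
python3 - <<'E'
from h import *
delta(*tilted(12,C+F@[-64,1,60],18.7))
delta(*tilted(12,C+F@[-64,1,18],18.7))
a=C+F@[-64,1,18];print((C+F@[-28,1,18]-a).round(1))
E
```

```text
shift [ 19.9  -4.7 -44.9] rot [-0.0078 -0.009   0.0014] ang 0.7
shift [ 40.5  -8.7 -81.3] rot [-0.0078 -0.009   0.0014] ang 0.7
[30.6 -5.9 18. ]
```

```bash
python3 -m creep '[[[7,-2,-15],[-0.004,-0.004,0],-1],[[14,-3,-30],[-0.008,-0.009,0.001],-1],[[20,-4.7,-45],[-0.008,-0.009,0.001],-1],[[27,-6,-57],[-0.008,-0.009,0.001],-1],[[34,-7.5,-69],[-0.008,-0.009,0.001],-1],[[38,-8.3,-77],[-0.008,-0.009,0.001],-1],[[40.5,-8.7,-81],[-0.008,-0.009,0.001],-1],[[40.5,-8.7,-81],[-0.008,-0.009,0.001],-1],[[40.5,-8.7,-81],[-0.008,-0.009,0.001],-1]]'
python3 - <<'E'
from h import *
s=arm.read_state();print((F.T@(s["position"]-C)).round(1),s["contact_force"],s["joints"].round(2))
delta(*tilted(12,C+F@[-28,1,18],18.7))
E
```

```text
clock: 29.25
position: [588.5, 41.3, 75.8]
ee_rot: [0.401, -0.485, 0.599, -0.494]
contact_force: [-0.2, 0.7, 0.1]
gripper_width: -0.3
[-64.5   1.   18. ] [-0.23203425  0.6818471   0.05030162] [ 0.4   0.4  -0.52  0.25 -0.49  0.77]
shift [31.1 -6.  18.3] rot [ 0.0007 -0.001  -0.    ] ang 0.1
```

```bash
python3 -m creep '[[[4,-0.8,2.3],[0,0,0],-1],[[8,-1.5,4.7],[0,0,0],-1],[[12,-2.3,7],[0,0,0],-1],[[16,-3.1,9.4],[0,0,0],-1],[[20,-3.9,11.7],[0,0,0],-1],[[24,-4.6,14],[0,0,0],-1],[[28,-5.4,16.4],[0,0,0],-1],[[31,-6,18.2],[0,0,0],-1],[[31,-6,18.2],[0,0,0],-1],[[31,-6,18.2],[0,0,0],-1]]'
python3 - <<'E'
from h import *
s=arm.read_state();print((F.T@(s["position"]-C)).round(1),(F.T@s["contact_force"]).round(1))
shot("wrist","w20");zoom("w20",(260,140,380,260),5,"z23")
E
```

```text
clock: 30.08
position: [616.3, 34.9, 92.0]
ee_rot: [0.404, -0.487, 0.598, -0.492]
contact_force: [-9.3, 3.1, 1.1]
gripper_width: -0.4
[-31.8   0.   17.8] [-7.9  1.3  5.8]
```

View pics/z23.png

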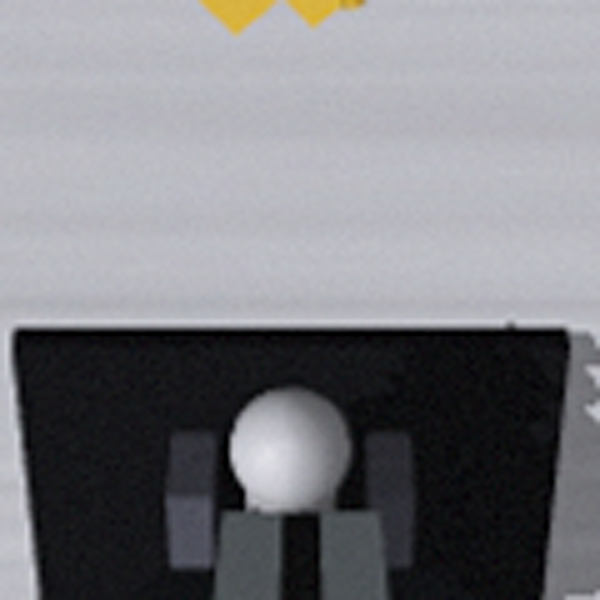

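```bash
python3 -m creep '[[[-5,1,-3],[0,0,0],-1],[[-15,3,-8.7],[0,0,0],-1],[[-25,4.8,-14.5],[0,0,0],-1],[[-28,5.4,-10],[0,0,0],-1],[[-35,6.5,10],[0,0,0],-1],[[-42,8,40],[0,0,0],-1],[[-48,9,70],[0,0,0],-1],[[-50,9,80],[0,0,0],-1],[[-50,9,80],[0,0,0],-1],[[-50,9,80],[0,0,0],-1]]'
python3 - <<'E'
from h import *
s=arm.read_state();print(s["contact_force"])
shot("wrist","w21");zoom("w21",(220,40,420,220),4,"z24")
p,W=cloud("wrist","w21");Q=(W-C)@F
m=np.isfinite(Q).all(-1)&(abs(Q[...,0]+20)<30)&(abs(Q[...,1]-1)<5)&(Q[...,2]>10)&(Q[...,2]<50)
print(Q[m].min(0),Q[m].max(0))
g=p.min(-1)>110; m&=g; print(m.sum(),Q[m].mean(0),Q[m].min(0),Q[m].max(0))
shot("top","t21");shot("side","s21")
E
```

```text
clock: 30.97
position: [570.0, 44.7, 174.8]
ee_rot: [0.4, -0.485, 0.599, -0.495]
contact_force: [0.2, 0.1, -1.0]
gripper_width: -0.1
[ 0.17145302  0.09107801 -1.03724164]
[-31.77633393  -3.76344423  10.11236366] [-7.35528142  5.72003118 23.81976382]
269 [-16.21567348   1.33238977  18.82057753] [-31.77633393  -3.10867751  10.11236366] [-7.41436794  5.07637017 23.81976382]
```

View pics/z24.png

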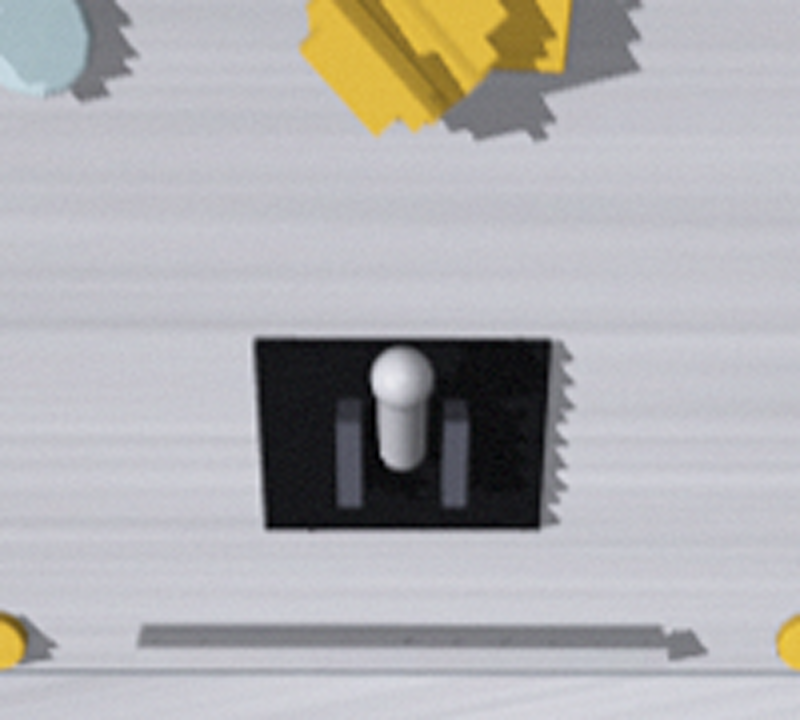

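View pics/s21.png

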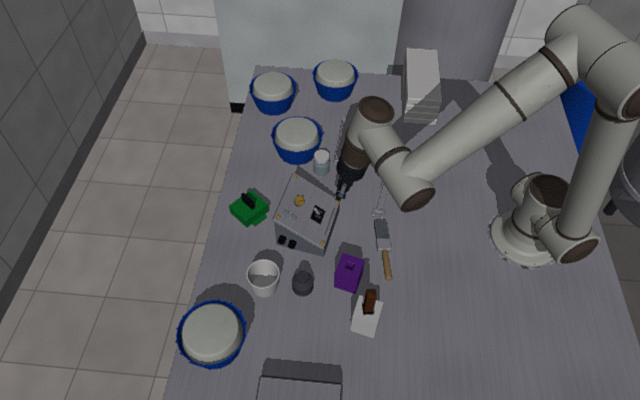

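```bash
python3 - <<'E'
from h import *
print(arm.job_done(), arm.read_state()["clock"])
E
```

```text
the job is handed in; nothing more can be done
the job is handed in; nothing more can be done
```

I completed every step of the task and handed the job in at about 31 s of the 72 s limit. No verdict is reported, so what follows is from my own checks.

**What I did:**
- **Screw:** I took the screwdriver from the white stand, seated the blade on the slot floor at about 15 N, and turned the screw anticlockwise.
- **Screwdriver:** It is back in its stand.
- **Hood:** I lifted it square to the face and set it down in the tray.
- **Lever:** I pushed it uphill to its stop and backed the arm clear.

**Last checks:**

| Item | Measured | Should be |
|---|---|---|
| Screw tab angle, before withdrawing the blade | about 1.53 rad | above 1.3 rad |
| Screwdriver handle top, after release | 175.1 mm | 175 mm, fully down |
| Hood top height | 41 mm, level within 0.2° | 41 mm, flat |
| Hood distance from tray centre | about 1 mm | within 80 mm |
| Lever angle, from its tip position | about 0.95 to 1.0 rad | above 0.8 rad |

In the last pictures the lever was over and the screw still turned. The screwdriver was still in its stand and the bystanders looked unmoved. The wrist force was about 1 N, the same as when touching nothing.

**What did not go to plan:** Gripping the hood square to the face ran joint 6, and then joints 4 and 5, up against or close to their limits. I gripped it at a 12° tilt instead, which worked. I do not believe any joint went past its range, but I only have the joint readings to go on.

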